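# Lock the sample wheel on the shop counter

### The arm

A 6-joint arm with a two-finger parallel gripper is mounted at the origin on the work surface. World frame = base frame: x ahead of the robot, y to its left, z up, the work surface at z = 0. Lengths are in mm, angles in degrees, forces in N, time in s.
With the tool pointing down it reaches from about 350 to 850 mm from the base axis. Payload 8.1 kg.
Tool frame: the origin (TCP) lies at the very end of the fingers, on their centre line; the grasp point (between the pads) lies 19 mm behind it (r.grip_depth is the distance from the TCP to the grasp point, in mm); y points along the fingers, z is the direction in which the jaws open and shut, and the axes are right-handed (so a half turn about y gives the same grasp; the last joint's range is limited). The gripper opens to 85 mm and grips with 20 to 120 N. Pads are 22 mm wide; open, the fingers measure 114 mm over their backs; the gripper's body (76 mm by 85 mm) begins 54 mm behind the grasp point. The pads swing forward as they close: fully open they stand 13 mm farther back than shut.
Start: joints at [-82.185, 7.471, 85.268, -0, 87.261, -4.893], TCP at [132.012, -585.302, 198.792] pointing down, gripper open.
Joint ranges: [-169.43, 169.43], [-51.17, 129.36], [1.28, 143.12], [-76.62, 256.62], [0, 156.53], [-152.29, 152.29]. Speed limits (degrees/s): [136.94, 136.94, 159.86, 180, 180, 180].

### API

Orientations are given as [roll, pitch, yaw] about the fixed x, y, z axes, in that order (R = Rz(yaw) Ry(pitch) Rx(roll)).
In Python, from bench import readout, eyes, r gives the robot as it stands. The module is installed in compiled form; this text tells all that it offers.
- The arm moves only by the tool move_arm, never from a script. Its argument "motion" is text: rows parted by semicolons, each of 6 numbers parted by spaces: the shift along the world's x, y, z in cm, then the turn, a rotation vector about the world's x, y, z in degrees. A call has 1 to 10 rows; each row is the pose to reach, as a shift and turn from the pose commanded when the call began; what a row does not reach only later rows make up. A row lasts 1/12 s, in which the tool goes at most 41.7 mm and 7.16 degrees, less where a joint would pass 70% of its speed; a pose out of reach is approached as far as the arm can. A call with a gripper value outside its range is refused whole. "fingers" is the finger opening in cm, from 0 to 8.54, set as the call begins (left out, the last holds). The fingers move at their own pace and stop on an object; "squeeze" is the grip in N (left out, the last holds). Time passes only in rows, so rows that repeat a pose let the fingers close. It gives the time, the measured TCP pose, the force and the opening at its end, in the units of the state.
- readout.sense(): the state, without advancing time (a new reading comes with each control period).
- eyes.snapshot(name): name is "side" or "top"; returns a dict with "image" (480x640x3 uint8, blue, green, red), "fx", "fy", "cx", "cy" (pixels), "dist_coeffs" ([k1, k2, p1, p2, k3] as OpenCV has them; the pictures are not rectified), "world_to_cam" (4x4, takes a point from world to camera coordinates). Camera axes: x right, y down, z forward; pixel columns grow to the right and rows downward; lengths in mm; the calibration is good to about 2 mm. A picture is of the moment at which its call begins. There is no depth.
- r.hand_in(): hands the job in, once; it reports no verdict.
The state is a dict: "time": time; "joint_pos": joint angles; "qd": joint speeds; "joint_efforts": joint torques, N m; "tool_pos": TCP position; "tcp_rot": TCP orientation; "ft_force": force on the tool from outside, world axes, zero at the start; "wrist_torque": the same for the moment, N m; "finger_gap": finger opening in mm.
Only numpy, scipy, OpenCV 4.12 (cv2) and the standard library are available. Lean on these libraries where they do the work, as an engineer would, in place of code of your own. Each camera call takes 0.05 s, during which the arm holds its last target. There are 200 camera calls.

### The job

Close up the finish-sample wheel on the counter: by pressing and turning, bring the wheel's square lock hole round to the middle of the window in the steel cover and let go; then take the locking knob from its parking block and seat it upright and fully home in that hole through the window, and let go of it. Press gently, never with more than about 18 N on the wheel, and leave the candle, tin and cardboard box where they are.

Things in the scene. Friction and masses are not known exactly. Their poses are not given: they have to be found in the camera images.
- stand: dark wooden base board, 250 x 250 mm, fixed; its height differs by some mm from start to start. It carries the wheel and, towards its local +x, a fixed dark steel cover: a plate reaching from 55 to 125 mm from the wheel's axis, 100 mm wide, 4 mm thick, its top 9 mm above the wheel's top. Origin: on the wheel's axis, 46 mm below the wheel's top; x points to the window, z up
- wheel: light wooden 16-sided wheel, 210 mm across, 25 mm thick, on a firm felt bed, turning either way with constant friction of 0.22 N m; no spring; stops 1 rad past the window. No handle: press its top with closed fingertips, at some 12 N, where the cover leaves it free, and drag it round; pressed less, they slip. Origin on the axis, 25 mm below the top; x points to the lock hole, z up
- wheel_middle (a point): the middle of the wheel's top face, on its axis. The wheel runs out of true: level with this point at the hub and at the lock hole, elsewhere its face is up to 3 mm higher or lower towards the rim, so a fingertip that goes round with it must rise or sink as it turns, by feel. Otherwise the face is smooth: the hub disc and seven sample discs (28 mm) are flush
- lock_hole (a point): centre of the mouth of the square lock hole, at the level of the wheel's top: 16 x 16 mm, 20 mm deep, edges slightly chamfered, with a flush dark steel edging, 83.5 mm from the axis, in the one of eight sectors that has no sample disc.
- window (a point): the middle of the 40 x 40 mm window through the steel cover, at the level of the wheel's top, 83.5 mm from the wheel's axis
- knob_grip (a point): loose dark wooden locking knob, about 60 g: round shank 14 mm across, 19 mm long, chamfered foot, under a plain round head 28 mm across, 67 mm tall. Point: centre of the head, 33.5 mm above the head's underside (shoulder), 52.5 mm above the foot; z up the knob. Starts upright in the block, shoulder on its top. Fully home, the shoulder lies on the wheel, this point 33.5 mm above the wheel's top
- block: wooden parking block, 70 x 70 x 30 mm, fixed, with an upright 18 mm hole, 25 mm deep, in the middle of its top. Origin: centre of its underside
- candle: bystander: white pillar candle, 60 mm across, 100 mm tall; origin at the centre of its underside
- tin: bystander: steel tin, 60 mm across, 90 mm tall; origin at the centre of its underside
- card_box: bystander: cardboard box, 90 x 70 x 50 mm; origin at the centre of its underside
There are look-alikes about, which are no part of the job. Of the things shaped like the part that bears knob_grip, the dark wooden one is meant.

How it is judged:
By the outcome, as a careful person would: the job done as asked, in the order asked, and still so for the second after the job is handed in, with the robot touching nothing.
It also fails if it takes over 72 s, if anything falls off the work surface, if the arm or the gripper's body presses on something with over 40 N, if the wrist force passes 120 N, or if a joint passes its speed limit or range.

## Working session

There is one attempt and no reset: what is moved stays moved. The work goes in short steps, Python scripts to look and compute and a tool call to move; the robot and the scene stay as the last step left them, time stands still between calls to the robot, and variables do not carry over. Pictures are saved under pics/ and viewed, about 8 in all and at most 12, crops included, and the job is handed in when it is done.

Besides the shell and the picture viewer there is one more tool, called after "Call:" by a JSON object that holds its "fn" and its "kwargs", one argument or row to a line. move_arm: Moves the arm, as the interface text tells. Its arguments: {"type":"object","properties":{"motion":{"type":"string"},"fingers":{"type":"number"},"squeeze":{"type":"number"}},"required":["motion"]}

```bash
mkdir -p pics; cat > h.py <<'E'
import numpy as np, cv2
from bench import readout, eyes, r
def snap(n,f=None):
    s=eyes.snapshot(n)
    if f: cv2.imwrite('pics/'+f,s['image'])
    return s
def K(s): return np.array([[s['fx'],0,s['cx']],[0,s['fy'],s['cy']],[0,0,1]],float),np.array(s['dist_coeffs'],float)
def ray(s,px):
    k,d=K(s); u=cv2.undistortPoints(np.array(px,float).reshape(-1,1,2),k,d).reshape(-1,2)
    T=np.array(s['world_to_cam']); R=T[:3,:3]; o=-R.T@T[:3,3]
    return o,np.c_[u,np.ones(len(u))]@R
def onz(s,px,z):
    o,d=ray(s,px); return o+d*((z-o[2])/d[:,2])[:,None]
def proj(s,P):
    k,d=K(s); T=np.array(s['world_to_cam']); 
    return cv2.projectPoints(np.array(P,float).reshape(-1,1,3),cv2.Rodrigues(T[:3,:3])[0],T[:3,3],k,d)[0].reshape(-1,2)
def tri(s1,p1,s2,p2):
    o1,d1=ray(s1,p1);o2,d2=ray(s2,p2);d1=d1[0];d2=d2[0]
    A=np.c_[d1,-d2]; t=np.linalg.lstsq(A,o2-o1,rcond=None)[0]
    a=o1+t[0]*d1;b=o2+t[1]*d2; return (a+b)/2,np.linalg.norm(a-b)
E
python3 - <<'E'
from h import *
for n in('top','side'):
    s=snap(n,n+'0.png'); print(n,ray(s,[[320,240]]),s['fx'],s['dist_coeffs'])
print(readout.sense())
E
```

```text
top (array([ 445.37232716,   11.34836069, 1325.14735518]), array([[ 0.07019365, -0.00346717, -0.99765476]])) 446.64981570342667 [-0.0347426  0.         0.         0.         0.       ]
side (array([ 306.95290812, -962.13411726,  725.0823897 ]), array([[ 0.21317835,  0.81634932, -0.53707928]])) 541.3071171174263 [-0.08662424  0.          0.          0.          0.        ]
{'time': 0.1, 'joint_pos': array([-8.21851604e+01,  7.50952445e+00,  8.53229625e+01, -6.23397953e-04,
        8.72624564e+01, -4.89299790e+00]), 'qd': array([-0.07112081, -0.05886919, -0.13524282, -0.04699818, -0.06845364,
       -0.01460961]), 'joint_efforts': array([ 1.28736254e-03, -5.70951569e+01, -5.01941729e+01, -1.84000523e-04,
        8.09054036e-03, -6.62160033e-06]), 'tool_pos': array([ 131.93089023, -584.75141921,  197.86322462]), 'tcp_rot': array([-9.00946505e+01,  7.47783667e-03, -1.67292138e+02]), 'ft_force': array([ 0.39926692,  0.05634606, -0.59973735]), 'wrist_torque': array([-0.04819739, -0.00059852, -0.02435459]), 'finger_gap': 85.4316280038449}
```

View pics/top0.png

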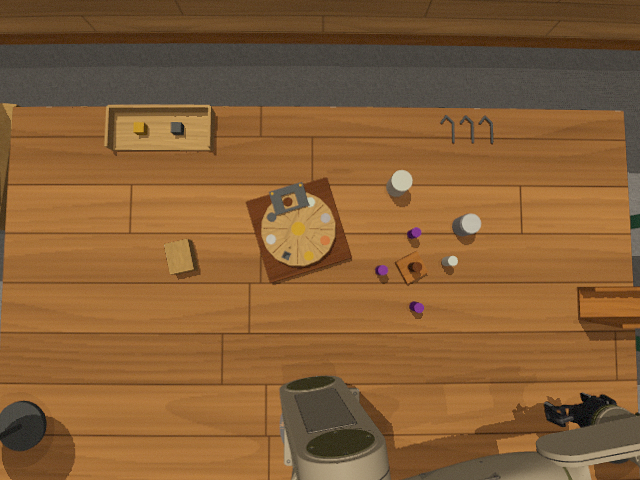

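View pics/side0.png

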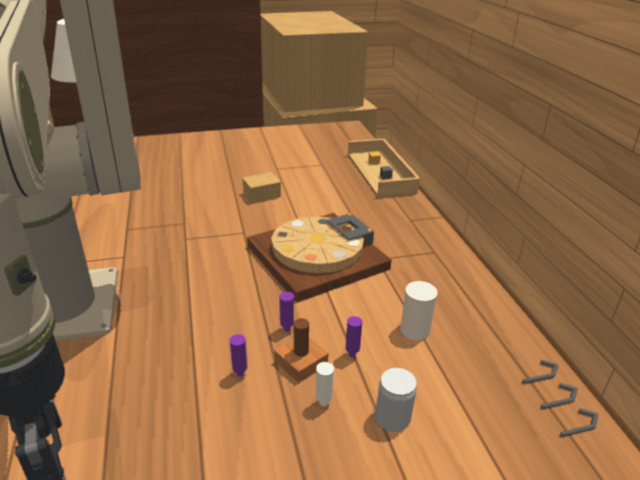

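Top view: the wheel hub is at (298,229), the cover with its window at (289,200), and a dark square at (286,256), which is probably the lock hole. The dark round disc at (271,216) is a sample disc.

Candidates for the knob, top view:
- dark brown in the block, (415,267)
- purple, (414,233), (382,271) and (417,308)
- white, (450,262)

I choose the dark wooden one in the block. In the side view it is at (301,338).

```bash
python3 - <<'E'
import cv2,numpy as np
t=cv2.imread('pics/top0.png');s=cv2.imread('pics/side0.png')
a=cv2.resize(t[175:290,240:360],None,fx=4,fy=4,interpolation=cv2.INTER_CUBIC)[:460]
b=cv2.resize(t[230:290,375:455],None,fx=4,fy=4,interpolation=cv2.INTER_CUBIC)
c=cv2.resize(s[300:390,260:340],None,fx=4,fy=4,interpolation=cv2.INTER_CUBIC)
im=np.zeros((600,800,3),np.uint8);im[:460,:480]=a;im[:240,480:800]=b;im[240:600,480:800]=c
cv2.imwrite('pics/crop1.png',im)
E
```

```text
(no output)
```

View pics/crop1.png

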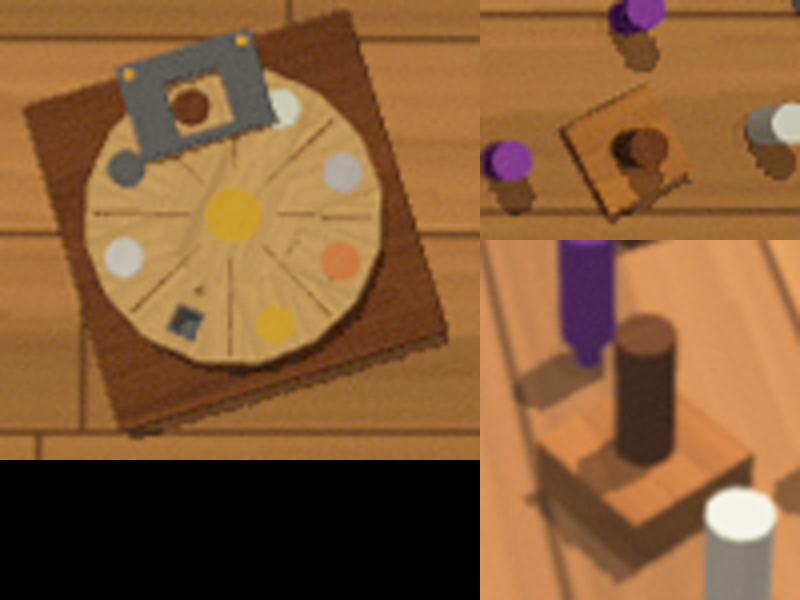

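Crop: the dark wooden knob stands in the parking block, with its top at about (416.5,267) in the top view. The lock hole is the dark square with steel edging at (286.5,255.5), and the window middle is at about (290,200.5).

```bash
cat > m.py <<'E'
from h import *
def cen(m):
    M=cv2.moments(m.astype(np.uint8),True); return np.array([M['m10'],M['m01']])/max(M['m00'],1),M['m00']
def big(mask,seed=None):
    n,l,st,c=cv2.connectedComponentsWithStats(mask.astype(np.uint8))
    i=(l[int(seed[1]),int(seed[0])] if seed is not None else 0) or 1+np.argmax(st[1:,4]); return l==i
def roi(m,x0,x1,y0,y1):
    o=np.zeros_like(m);o[y0:y1,x0:x1]=m[y0:y1,x0:x1];return o
E
python3 - <<'E'
from m import *
S={n:snap(n) for n in('top','side')}
H={}
for n,(x0,x1,y0,y1) in {'top':(285,312,216,242),'side':(306,330,230,248)}.items():
    hsv=cv2.cvtColor(S[n]['image'],cv2.COLOR_BGR2HSV).astype(int)
    m=roi((hsv[...,1]>165)&(hsv[...,2]>150)&(hsv[...,0]>18)&(hsv[...,0]<30),x0,x1,y0,y1)
    c,a=cen(big(m)); H[n]=c; print(n,'hub',c,a)
P,e=tri(S['top'],H['top'],S['side'],H['side']);print('hub',P,e)
t=S['top'];hsv=cv2.cvtColor(t['image'],cv2.COLOR_BGR2HSV).astype(int)
# print color samples
for nm,p in dict(board=(262,215),wheel=(310,215),cover=(280,206),hole=(286,256),knob=(417,267),floor=(240,200),shadow=(300,270),wk=(262,240)).items(): print(nm,hsv[p[1],p[0]])
sd=S['side'];hs=cv2.cvtColor(sd['image'],cv2.COLOR_BGR2HSV).astype(int)
for nm,p in dict(board=(300,280),wheel=(300,250),coverL=(340,222),knobtop=(301,323),knobside=(301,340),block=(300,362)).items(): print('s',nm,hs[p[1],p[0]])
E
```

```text
top hub [297.69536424 228.25165563] 151.0
side hub [317.2        237.91428571] 70.0
hub [569.11373546  70.65436858  52.27882049] 1.2951288142898778
board [ 12 185 110]
wheel [ 18 138 185]
cover [27 24 94]
hole [22 28 99]
knob [ 11 168 114]
floor [ 16 164 171]
shadow [ 13 189 105]
wk [ 13 185 109]
s board [ 10 154 131]
s wheel [ 17 128 220]
s coverL [38 11 95]
s knobtop [ 11 158 131]
s knobside [ 10 139  66]
s block [ 13 166 207]
```

```bash
python3 - <<'E'
from m import *
S={n:snap(n) for n in('top','side')}
t,sd=S['top'],S['side']
hsv=cv2.cvtColor(t['image'],cv2.COLOR_BGR2HSV).astype(int);hs=cv2.cvtColor(sd['image'],cv2.COLOR_BGR2HSV).astype(int)
zw=52
def rect(mask,z):
    c=max(cv2.findContours(mask.astype(np.uint8),cv2.RETR_EXTERNAL,cv2.CHAIN_APPROX_NONE)[0],key=len)
    w=onz(t,c.reshape(-1,2),z)[:,:2].astype(np.float32); return cv2.minAreaRect(w),w
# whole stand silhouette
b=roi((hsv[...,2]<135)&(hsv[...,1]>120),240,360,170,290)
b=big(cv2.morphologyEx(b.astype(np.uint8),cv2.MORPH_OPEN,np.ones((2,2))))
print('board',rect(b,zw-35)[0])
g=(hsv[...,1]<70)&(hsv[...,2]<140)
cv=big(roi(g,265,315,180,215),(280,206)); print('cover',rect(cv,zw+9)[0],cv.sum())
# wheel rim: circle fit
w=roi((hsv[...,2]>140)&(hsv[...,1]>60),255,342,185,272)
w=big(w,(310,215)); c=max(cv2.findContours(w.astype(np.uint8),cv2.RETR_EXTERNAL,cv2.CHAIN_APPROX_NONE)[0],key=len).reshape(-1,2)
p=onz(t,c,zw)[:,:2]
for k in range(6):
    A=np.c_[2*p,np.ones(len(p))]; x=np.linalg.lstsq(A,(p**2).sum(1),rcond=None)[0]; R=np.sqrt(x[2]+x[0]**2+x[1]**2); d=np.hypot(*(p-x[:2]).T)-R; p=p[abs(d)<max(4,2*d.std())]
print('wheel',x[:2],R,len(p))
h=big(roi(g,278,296,247,265),(286,256)); c,a=cen(h); print('hole px',c,a,onz(t,[c],zw)[0])
# window inner region: hole of cover contour
f=np.zeros((480,640),np.uint8);cs,hi=cv2.findContours(cv.astype(np.uint8),cv2.RETR_CCOMP,cv2.CHAIN_APPROX_NONE)
for k,cc in enumerate(cs):
    if hi[0][k][3]>=0 and cv2.contourArea(cc)>20: c=cen(cv2.drawContours(f*0,[cc],-1,1,-1)>0); print('window px',c,onz(t,[c[0]],zw+9)[0])
# knob top
k=roi((hsv[...,2]<150)&(hsv[...,1]>140)&(hsv[...,0]<13),400,430,255,280); print('knobmask');
print(hsv[258:277,404:428,2])
k2=roi((hs[...,2]<100)|((hs[...,0]<13)&(hs[...,2]<150)&(hs[...,1]<185)),285,318,312,357);k2=big(k2,(301,340))
ys=np.where(k2.any(1))[0]
for y in ys[::3]: print(y,np.where(k2[y])[0][[0,-1]],end=';')
print(ys[[0,-1]])
E
```

```text
board ((574.5866088867188, 65.08444213867188), (335.77716064453125, 346.6686096191406), 0.7026891112327576)
cover ((651.791748046875, 104.73387145996094), (70.09610748291016, 116.14617156982422), 16.836828231811523) 599
wheel [568.49960688  70.29999342] 104.90723398264531 177
hole px [286.3   255.425] 40.0 [490.72532629 102.76657543  52.        ]
window px (array([289.34074074, 200.27777778]), 270.0) [647.76381681  94.67077183  61.        ]
knobmask
[[157 166 167 169 169 173 171 169 165 168 165 164 164 165 160 163 164 158
  157 156 158 155 154 160]
 [169 168 170 172 171 167 165 165 165 161 163 164 158 160 161 165 169 163
  155 157 155 158 158 158]
 [168 171 171 168 164 164 164 165 163 163 161 164 162 166 169 173 171 172
  163 154 155 155 152 153]
 [168 166 166 164 165 163 164 167 165 167 167 168 156 162 171 175 173 175
  170 159 155 155 156 157]
 [164 162 164 164 163 168 138 129 115  99 109 127 118 125 126 137 173 174
  166 162 159 156 155 156]
 [163 163 162 165 165 127  73  72  60  68 100 112 109 103 111 106 126 156
  171 169 158 155 160 156]
 [162 159 157 166 121  68  48  50  49  9
[... 793 characters left out ...]
 101  94  97 108 110 104 111 116 115 110 165 168
  168 162 160 159 167 163]
 [165 166 165 163 164 167 117 111 110 112 113 111 112 112 115 109 121 161
  160 161 160 142 119 157]
 [165 159 160 161 168 168 165 166 124 119 120 116 117 120 121 115 107 164
  165 143 142 111  98 157]
 [165 171 171 173 178 173 174 177 125 122 115 123 118 120 117 118 112 175
  151 112 110 101 100 111]
 [174 180 176 174 175 171 176 178 124 115 122 121 120 118 119 122 142 124
  109  96  92 144 144 147]]
312 [285 292];315 [285 292];318 [285 292];321 [285 307];324 [285 308];327 [285 308];330 [285 308];333 [286 307];336 [294 307];339 [294 308];342 [295 308];345 [294 307];348 [293 308];351 [292 307];354 [295 305];[312 356]
```

Call:
{"fn": "move_arm", "kwargs": {
  "motion": "4 5 0 0 0 7;7 9 0 0 0 14;10 12 0 0 0 21;13 16 0 0 0 28;15 19 0 0 0 35;17 22 0 0 0 42;20 26 0 0 0 49;22 29 0 0 0 56;24 32 0 0 0 63;26 35 0 0 0 70",
  "fingers": 0
}}

```text
time: 1.13
tool_pos: [381.8, -249.9, 199.0]
tcp_rot: [-90.0, -0.0, -97.0]
ft_force: [0.7, -0.8, -0.5]
finger_gap: 0.5
```

```bash
python3 - <<'E'
from m import *
t=snap('top')
print(onz(t,[[416.9,266.8]],97))
s=readout.sense();print({k:np.round(s[k],2) for k in('time','joint_pos','tool_pos','tcp_rot','ft_force','finger_gap')})
E
```

```text
[[ 458.21307308 -260.37501619   97.        ]]
{'time': np.float64(1.18), 'joint_pos': array([-38.96, -15.46, 107.11,   0.27,  88.34, -32.82]), 'tool_pos': array([ 385.71, -243.63,  199.08]), 'tcp_rot': array([-89.84,   0.21, -96.14]), 'ft_force': array([ 3.11,  5.16, -0.5 ]), 'finger_gap': np.float64(0.08)}
```

Call:
{"fn": "move_arm", "kwargs": {
  "motion": "2 2.5 0 0 0 7;4 5 0 0 0 14;6 8 0 0 0 21;8 11 0 0 0 28;10 14 -2 0 0 35;12 16 -4 0 0 42;14 19 -6 0 0 49;16 21.5 -9 0 0 56;17 22.4 -11 0 0 63;17 22.4 -12 0 0 70"
}}

```text
time: 2.02
tool_pos: [550.6, -24.8, 75.1]
tcp_rot: [-90.0, 0.2, -26.8]
ft_force: [-0.4, 0.1, 0.3]
finger_gap: 0.3
```

Call:
{"fn": "move_arm", "kwargs": {
  "motion": "0 0 0 0 0 0;0 0 -0.3 0 0 0;0 0 -0.6 0 0 0;0 0 -0.6 0 0 0"
}}

```text
time: 2.35
tool_pos: [551.4, -28.4, 73.6]
tcp_rot: [-90.0, -0.1, -27.5]
ft_force: [0.1, -0.1, 0.8]
finger_gap: 0.1
```

Call:
{"fn": "move_arm", "kwargs": {
  "motion": "0.5 0.9 -0.4 0 0 2;1 1.7 -0.8 0 0 5;1 1.7 -1.2 0 0 5;1 1.7 -1.6 0 0 5;1 1.7 -1.6 0 0 5;1 1.7 -1.6 0 0 5"
}}

```text
time: 2.85
tool_pos: [560.6, -10.9, 56.5]
tcp_rot: [-90.0, 0.0, -22.4]
ft_force: [0.4, -0.3, -0.4]
finger_gap: -0.1
```

Call:
{"fn": "move_arm", "kwargs": {
  "motion": "0 0 -0.1 0 0 0;0 0 -0.2 0 0 0;0 0 -0.2 0 0 0;0 0 -0.2 0 0 0"
}}

```text
time: 3.18
tool_pos: [561.0, -10.8, 54.9]
tcp_rot: [-90.0, -0.0, -22.3]
ft_force: [0.7, 0.6, -0.4]
finger_gap: 0.1
```

Call:
{"fn": "move_arm", "kwargs": {
  "motion": "0 0 -0.05 0 0 0;0 0 -0.1 0 0 0;0 0 -0.1 0 0 0;0 0 -0.1 0 0 0"
}}

```text
time: 3.52
tool_pos: [561.0, -10.6, 53.8]
tcp_rot: [-90.0, 0.0, -22.3]
ft_force: [0.1, -0.3, -0.0]
finger_gap: -0.2
```

Call:
{"fn": "move_arm", "kwargs": {
  "motion": "0 0 -0.05 0 0 0;0 0 -0.1 0 0 0;0 0 -0.1 0 0 0;0 0 -0.1 0 0 0"
}}

```text
time: 3.85
tool_pos: [561.0, -10.6, 52.7]
tcp_rot: [-90.0, 0.0, -22.3]
ft_force: [0.1, 0.5, 0.0]
finger_gap: 0.2
```

Call:
{"fn": "move_arm", "kwargs": {
  "motion": "0 0 -0.05 0 0 0;0 0 -0.1 0 0 0;0 0 -0.1 0 0 0;0 0 -0.1 0 0 0"
}}

```text
time: 4.18
tool_pos: [561.0, -10.6, 51.7]
tcp_rot: [-90.0, 0.0, -22.3]
ft_force: [-0.3, 0.5, 0.2]
finger_gap: -0.0
```

Call:
{"fn": "move_arm", "kwargs": {
  "motion": "0 0 -0.05 0 0 0;0 0 -0.05 0 0 0;0 0 -0.05 0 0 0"
}}

```text
time: 4.43
tool_pos: [561.0, -10.6, 51.2]
tcp_rot: [-90.0, 0.0, -22.3]
ft_force: [0.2, -0.6, 0.1]
finger_gap: 0.1
```

Call:
{"fn": "move_arm", "kwargs": {
  "motion": "0 0 -0.05 0 0 0;0 0 -0.05 0 0 0;0 0 -0.05 0 0 0"
}}

```text
time: 4.68
tool_pos: [561.0, -10.7, 50.7]
tcp_rot: [-90.0, 0.0, -22.3]
ft_force: [0.0, -0.2, -0.3]
finger_gap: 0.4
```

Call:
{"fn": "move_arm", "kwargs": {
  "motion": "0 0 -0.05 0 0 0;0 0 -0.05 0 0 0;0 0 -0.05 0 0 0"
}}

```text
time: 4.93
tool_pos: [561.0, -10.6, 50.2]
tcp_rot: [-90.0, 0.0, -22.3]
ft_force: [-0.5, 0.5, -0.1]
finger_gap: -0.0
```

Call:
{"fn": "move_arm", "kwargs": {
  "motion": "0 0 -0.04 0 0 0;0 0 -0.04 0 0 0;0 0 -0.04 0 0 0"
}}

```text
time: 5.18
tool_pos: [561.0, -10.7, 49.9]
tcp_rot: [-90.0, 0.0, -22.3]
ft_force: [-0.0, -0.0, 1.1]
finger_gap: -0.4
```

Call:
{"fn": "move_arm", "kwargs": {
  "motion": "0 0 -0.02 0 0 0;0 0 -0.04 0 0 0;0 0 -0.04 0 0 0"
}}

```text
time: 5.43
tool_pos: [561.0, -10.6, 49.5]
tcp_rot: [-90.0, 0.0, -22.3]
ft_force: [-0.6, 0.5, 0.1]
finger_gap: -0.3
```

Call:
{"fn": "move_arm", "kwargs": {
  "motion": "0 0 -0.02 0 0 0;0 0 -0.04 0 0 0;0 0 -0.04 0 0 0"
}}

```text
time: 5.68
tool_pos: [561.0, -10.6, 49.0]
tcp_rot: [-90.0, 0.0, -22.3]
ft_force: [0.2, 0.4, 0.0]
finger_gap: -0.1
```

Call:
{"fn": "move_arm", "kwargs": {
  "motion": "0 0 -0.05 0 0 0;0 0 -0.05 0 0 0;0 0 -0.05 0 0 0"
}}

```text
time: 5.93
tool_pos: [561.0, -10.6, 48.5]
tcp_rot: [-90.0, 0.0, -22.3]
ft_force: [-0.8, -0.4, -0.7]
finger_gap: 0.2
```

Call:
{"fn": "move_arm", "kwargs": {
  "motion": "0 0 -0.05 0 0 0;0 0 -0.05 0 0 0;0 0 -0.05 0 0 0"
}}

```text
time: 6.18
tool_pos: [561.0, -10.7, 48.1]
tcp_rot: [-90.0, 0.0, -22.3]
ft_force: [0.5, -0.9, 0.6]
finger_gap: 0.5
```

Call:
{"fn": "move_arm", "kwargs": {
  "motion": "0 0 -0.05 0 0 0;0 0 -0.05 0 0 0;0 0 -0.05 0 0 0"
}}

```text
time: 6.43
tool_pos: [561.0, -10.7, 47.6]
tcp_rot: [-90.0, 0.0, -22.3]
ft_force: [0.2, -0.1, 0.0]
finger_gap: -0.1
```

Call:
{"fn": "move_arm", "kwargs": {
  "motion": "0 0 -0.05 0 0 0;0 0 -0.05 0 0 0;0 0 -0.05 0 0 0"
}}

```text
time: 6.68
tool_pos: [561.0, -10.7, 47.1]
tcp_rot: [-90.0, 0.0, -22.3]
ft_force: [0.1, 0.3, 0.1]
finger_gap: -0.3
```

Call:
{"fn": "move_arm", "kwargs": {
  "motion": "0 0 -0.05 0 0 0;0 0 -0.05 0 0 0;0 0 -0.05 0 0 0"
}}

```text
time: 6.93
tool_pos: [561.0, -10.7, 46.6]
tcp_rot: [-90.0, 0.0, -22.3]
ft_force: [0.1, 0.0, 0.2]
finger_gap: 0.0
```

```bash
python3 - <<'E'
from m import *
s=snap('side');t=snap('top')
a=cv2.resize(s['image'][180:310,240:400],None,fx=3.5,fy=3.5,interpolation=cv2.INTER_CUBIC)
cv2.imwrite('pics/s1.png',a)
E
```

```text
(no output)
```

View pics/s1.png

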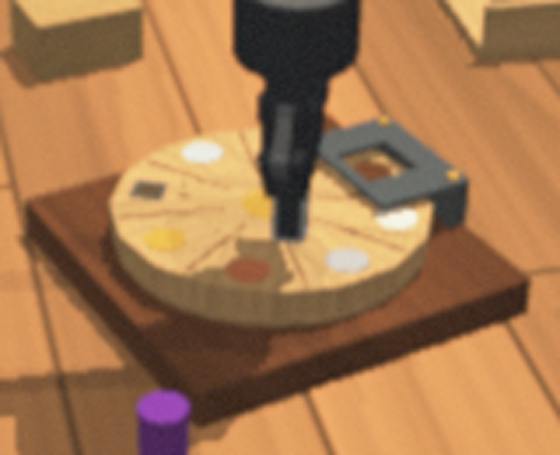

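The closed tip is at side pixel (322,248) and its shadow is separate, at about (311,256). So the tip hovers clear of the wheel. I'll compare that with where the reported TCP projects.

```bash
python3 - <<'E'
from m import *
s=snap('side');t=snap('top')
p=readout.sense()['tool_pos'];print(p)
for z in (47,60,70,80): print(z,proj(s,[[p[0],p[1],z]]),proj(t,[[p[0],p[1],z]]))
print('hub proj',proj(s,[[568.7,70.4,52]]),proj(s,[[568.7,70.4,40]]),'rim',proj(s,[[568.7,70.4-105,52]]))
print(onz(s,[[322.3,248.3]],52),onz(s,[[322.3,248.3]],60))
cv2.imwrite('pics/t1.png',cv2.resize(t['image'][175:290,240:360],None,fx=4,fy=4,interpolation=cv2.INTER_CUBIC))
E
```

```text
[561.010551   -10.65022974  46.58721621]
47 [[321.906981   259.62498889]] [[326.12804259 231.08764677]]
60 [[322.05716695 254.7465549 ]] [[326.20707245 230.67599058]]
70 [[322.17380815 250.95401938]] [[326.2689705  230.35357212]]
80 [[322.29142765 247.12636979]] [[326.33185546 230.02601339]]
hub proj [[316.77291452 238.11337775]] [[316.6696713  242.44835408]] rim [[328.06531801 263.45188766]]
[[570.8868489   25.94705722  52.        ]] [[567.74983096  14.20310207  60.        ]]
```

View pics/t1.png

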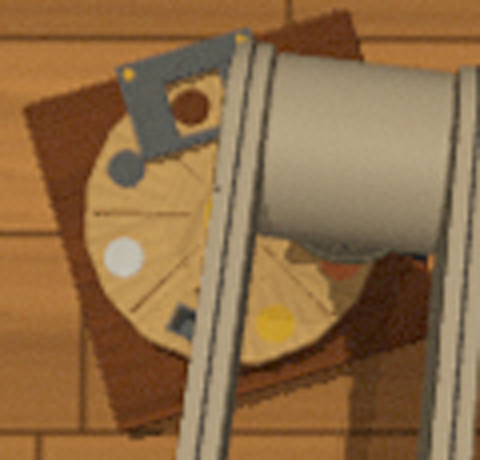

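```bash
python3 - <<'E'
from m import *
s=snap('side');im=s['image']
cv2.imwrite('pics/s2full.png',im)
crop=im[100:310,220:420]; cv2.imwrite('pics/s2.png',cv2.resize(crop,None,fx=2.8,fy=2.8,interpolation=cv2.INTER_CUBIC))
p=readout.sense();print(p['tool_pos'],p['joint_pos'],p['ft_force'])
a=cv2.imread('pics/s1.png');b=cv2.resize(im[180:310,240:400],None,fx=3.5,fy=3.5,interpolation=cv2.INTER_CUBIC);print(cv2.absdiff(a,b).mean())
print(cv2.cvtColor(im,cv2.COLOR_BGR2GRAY)[236:268,314:332])
E
```

```text
[561.03662151 -10.67718485  46.5993588 ] [-6.32391376e+00  8.70920918e+00  1.00362705e+02 -2.21336569e-03
  7.09259967e+01 -7.40307949e+01] [ 0.14943893 -0.09572104  0.19845588]
1.2793419675562532
[[179 156 134 114  89  53  35  35  33  32  37  37  54  90 146 189 193 190]
 [186 179 172 148 110  64  38  36  35  37  37  51  74 104 153 195 202 200]
 [185 185 182 156 112  64  40  33  39  37  38  58  88 117 168 199 207 206]
 [184 184 183 156 110  65  42  35  41  33  41  61  95 121 173 200 207 207]
 [184 183 181 158 108  62  36  38  36  36  39  58  92 122 175 202 209 206]
 [185 184 180 154 108  60  38  37  39  37  41  61  90 119 173 198 202 203]
 [188 187 181 145 101  62  39  36  40  37  37  62  92 115 169 188 188 190]
 [189 190 186 145 101  60  33  35  34  34  37  64  91 115 168 191 190 192]
 [191 192 187 148 101  60  39  35  36  36  46  68  94 120 174 195 200 200]
 [193 193 188 151 101  60  39  35  38  33  47  70  99 131 184 200 205 203]
 [196 196 191 153 104  64  41  37  35  34  45  71 103 144 188 204 208 208]
 [191 190 186 155 114  81  60  58  53  53  55  79 112 156 187 197 203 208]
 [1
[... 797 characters left out ...]
164 183 194 190 188 187]
 [103 109 116 120 119 116 118 120 122 144 180 183 167 181 193 191 189 189]
 [111 116 120 119 116 113 118 130 141 170 188 191 181 176 188 194 192 191]
 [116 118 121 119 116 115 137 162 177 188 193 189 182 176 185 188 187 187]
 [117 119 118 118 117 121 152 179 184 186 183 176 165 157 162 164 158 152]
 [107 110 114 109 105 112 135 148 152 150 144 136 127 124 124 126 117 112]
 [ 99 105 106 101  99  95 107 108 110 110 105 105 101 100 103 105 100  96]
 [ 99 105 106 102  95  94  98  97  97  98  99  96  95  96 100 101 100  96]
 [101 103 105  99  96  94  95  97  98  99 101  99  98 100 100 100  99  97]
 [102 103 103 100  96  93  97  97  98  99  99  96  96  98  99 101 100  96]]
```

View pics/s2.png

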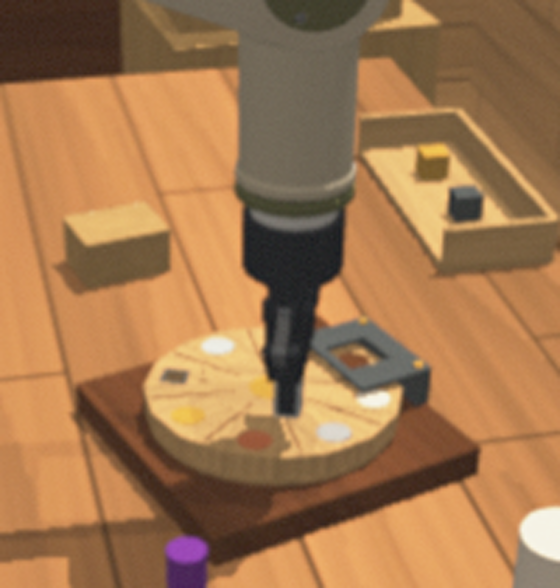

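Nothing has changed: the tip bottom is still at row 248 (side), while the reported TCP projects to row 260. The cameras put the tip about 30 mm higher than reported. I'll go down by feel and watch the camera.

Call:
{"fn": "move_arm", "kwargs": {
  "motion": "0 0 -0.2 0 0 0;0 0 -0.4 0 0 0;0 0 -0.6 0 0 0;0 0 -0.8 0 0 0;0 0 -1 0 0 0;0 0 -1 0 0 0;0 0 -1 0 0 0"
}}

```text
time: 7.77
tool_pos: [560.8, -10.6, 36.3]
tcp_rot: [-90.0, 0.0, -22.3]
ft_force: [-0.7, 0.9, -0.1]
finger_gap: 0.1
```

```bash
cat > tip.py <<'E'
from m import *
def tip(s):
    g=cv2.cvtColor(s['image'],cv2.COLOR_BGR2GRAY).astype(float)
    p=readout.sense();x=proj(s,[p['tool_pos']])[0]; c=int(round(x[0]))
    col=g[int(x[1])-60:int(x[1])+25,c-2:c+2].mean(1); y0=int(x[1])-60
    i=[k for k in range(1,len(col)) if col[k-1]<75<=col[k]][-1]
    return (c-.5+0.0, y0+i-1+(75-col[i-1])/(col[i]-col[i-1])+.5),x,p
E
python3 - <<'E'
from tip import *
s=snap('side');q,x,p=tip(s);print(q,x,p['tool_pos'],p['ft_force'])
print('origin',proj(s,[[0,0,0],[0,-100,0],[100,0,0]]))
o,d=ray(s,[q]);
for y in(p['tool_pos'][1],): print(o+d[0]*((y-o[1])/d[0][1]))
E
```

```text
(321.5, np.float64(275.9727272727273)) [321.76540205 263.51807793] [560.95935248 -10.65629523  36.52479054] [0.340368   0.3301394  0.00903099]
origin [[ 61.93088667 305.66591349]
 [ 54.52947246 337.4687254 ]
 [110.15113525 299.87465573]]
[561.23616737 -10.65629523   2.24288016]
```

```bash
sed -i 's/i=\[k for.*/k0=25; i=next(k for k in range(k0,len(col)) if col[k-1]<75<=col[k] and col[k-3]<60)/' tip.py
cat > look.py <<'E'
from tip import *
s=snap('side');q,x,p=tip(s);print(q,x,p['tool_pos'],p['ft_force'],p['time'])
o,d=ray(s,[q]);y=p['tool_pos'][1];print(o+d[0]*((y-o[1])/d[0][1]))
E
python3 look.py
```

```text
(321.5, np.float64(251.91139240506328)) [321.80798469 263.46806829] [561.05850163 -10.63762643  36.63313016] [-0.86251137 -0.33472254  0.69469098] 7.8667
[559.55669967 -10.63762643  67.67417253]
```

Call:
{"fn": "move_arm", "kwargs": {
  "motion": "0 0 -0.2 0 0 0;0 0 -0.4 0 0 0;0 0 -0.6 0 0 0;0 0 -0.6 0 0 0;0 0 -0.6 0 0 0"
}}

```text
time: 8.28
tool_pos: [560.8, -10.7, 30.3]
tcp_rot: [-90.0, 0.0, -22.3]
ft_force: [-0.3, -0.6, 0.2]
finger_gap: -0.0
```

```bash
python3 look.py
```

```text
(321.5, np.float64(254.28676470588235)) [321.66262408 265.74863275] [560.89077581 -10.61969661  30.45542751] [-0.48930684  0.11848174  0.43434589] 8.3333
[559.7229124  -10.61969661  61.37441173]
```

Call:
{"fn": "move_arm", "kwargs": {
  "motion": "0 0 -0.2 0 0 0;0 0 -0.4 0 0 0;0 0 -0.5 0 0 0;0 0 -0.5 0 0 0;0 0 -0.5 0 0 0"
}}

```text
time: 8.75
tool_pos: [560.9, -10.6, 25.4]
tcp_rot: [-90.0, 0.0, -22.3]
ft_force: [-0.2, 0.3, -0.9]
finger_gap: -0.1
```

Call:
{"fn": "move_arm", "kwargs": {
  "motion": "0 0 -0.05 0 0 0;0 0 -0.1 0 0 0;0 0 -0.1 0 0 0"
}}

```text
time: 9.0
tool_pos: [561.0, -10.7, 24.5]
tcp_rot: [-90.0, 0.0, -22.3]
ft_force: [-0.8, 0.2, -0.8]
finger_gap: -0.0
```

Call:
{"fn": "move_arm", "kwargs": {
  "motion": "0 0 -0.05 0 0 0;0 0 -0.1 0 0 0;0 0 -0.1 0 0 0"
}}

```text
time: 9.25
tool_pos: [561.1, -10.7, 23.7]
tcp_rot: [-90.0, -0.0, -22.3]
ft_force: [-1.1, -0.1, 1.7]
finger_gap: -0.2
```

Call:
{"fn": "move_arm", "kwargs": {
  "motion": "0 0 -0.03 0 0 0;0 0 -0.03 0 0 0;0 0 -0.03 0 0 0"
}}

```text
time: 9.5
tool_pos: [561.2, -10.7, 23.6]
tcp_rot: [-90.0, -0.0, -22.3]
ft_force: [-1.0, -0.2, 4.6]
finger_gap: 0.1
```

Call:
{"fn": "move_arm", "kwargs": {
  "motion": "0 0 -0.03 0 0 0;0 0 -0.03 0 0 0;0 0 -0.03 0 0 0"
}}

```text
time: 9.75
tool_pos: [561.2, -10.7, 23.3]
tcp_rot: [-90.0, -0.0, -22.3]
ft_force: [-1.8, -0.8, 5.4]
finger_gap: 0.5
```

Call:
{"fn": "move_arm", "kwargs": {
  "motion": "0 0 -0.05 0 0 0;0 0 -0.09 0 0 0;0 0 -0.09 0 0 0;0 0 -0.09 0 0 0"
}}

```text
time: 10.08
tool_pos: [561.5, -10.8, 22.9]
tcp_rot: [-90.0, -0.1, -22.3]
ft_force: [-3.3, -0.4, 8.9]
finger_gap: -0.1
```

```bash
cat > arc.py <<'E'
import sys
from m import *
# arc.py x y dtheta n dz : rows in cm about wheel centre
x,y,dt,n,dz=map(float,sys.argv[1:6]);n=int(n)
c=np.array([568.7,70.4]);v=np.array([x,y])-c
print('r',np.hypot(*v),'ang',np.degrees(np.arctan2(v[1],v[0])))
for k in range(1,n+1):
    a=np.radians(dt*k/n);R=np.array([[np.cos(a),-np.sin(a)],[np.sin(a),np.cos(a)]])
    w=(R@v-v)/10;print(f'{w[0]:.2f} {w[1]:.2f} {dz*k/n:.2f} 0 0 {dt*k/n:.0f};',end='')
print()
E
python3 arc.py 561 -10.7 -16 8 0
```

```text
r 81.46471628870994 ang -95.4236617435757
-0.28 0.03 0.00 0 0 -2;-0.56 0.07 0.00 0 0 -4;-0.84 0.12 0.00 0 0 -6;-1.12 0.19 0.00 0 0 -8;-1.40 0.26 0.00 0 0 -10;-1.67 0.34 0.00 0 0 -12;-1.94 0.43 0.00 0 0 -14;-2.21 0.53 0.00 0 0 -16;
```

Call:
{"fn": "move_arm", "kwargs": {
  "motion": "0 0 -0.04 0 0 0;-0.28 0.03 -0.05 0 0 -2;-0.56 0.07 -0.05 0 0 -4;-0.84 0.12 -0.05 0 0 -6;-1.12 0.19 -0.05 0 0 -8;-1.4 0.26 -0.05 0 0 -10;-1.67 0.34 -0.05 0 0 -12"
}}

```text
time: 10.67
tool_pos: [546.2, -7.8, 23.1]
tcp_rot: [-89.9, -0.2, -34.4]
ft_force: [2.5, -2.4, 7.6]
finger_gap: 0.2
```

```bash
cat > hole.py <<'E'
from m import *
def hole(t,C=(568.7,70.4),z=52):
    hsv=cv2.cvtColor(t['image'],cv2.COLOR_BGR2HSV).astype(int)
    g=((hsv[...,1]<85)&(hsv[...,2]<125)).astype(np.uint8)
    n,l,st,c=cv2.connectedComponentsWithStats(g); out=[]
    for i in range(1,n):
        if 8<st[i,4]<90:
            p=onz(t,[c[i]],z)[0][:2]-C; rr=np.hypot(*p)
            if 72<rr<95: out.append((round(np.degrees(np.arctan2(p[1],p[0])),1),round(rr,1),st[i,4]))
    return out
if __name__=='__main__':
    t=snap('top');print(hole(t));p=readout.sense();print(np.round(p['tool_pos'],1),np.round(p['ft_force'],1),np.round(p['joint_pos'],0))
E
python3 hole.py; python3 arc.py 546.2 -7.8 -20 10 0
```

```text
[(np.float64(145.8), np.float64(83.9), np.int32(46))]
[545.7  -7.7  23. ] [ 1.5 -1.5  8.2] [ -6.   8. 104.  -0.  68. -62.]
r 81.37253836522491 ang -106.05178564607715
-0.27 0.08 0.00 0 0 -2;-0.54 0.18 0.00 0 0 -4;-0.81 0.28 0.00 0 0 -6;-1.07 0.39 0.00 0 0 -8;-1.32 0.51 0.00 0 0 -10;-1.58 0.64 0.00 0 0 -12;-1.82 0.78 0.00 0 0 -14;-2.07 0.92 0.00 0 0 -16;-2.31 1.08 0.00 0 0 -18;-2.54 1.24 0.00 0 0 -20;
```

Call:
{"fn": "move_arm", "kwargs": {
  "motion": "-0.27 0.08 -0.03 0 0 -2;-0.54 0.18 -0.05 0 0 -4;-0.81 0.28 -0.05 0 0 -6;-1.07 0.39 -0.05 0 0 -8;-1.32 0.51 -0.06 0 0 -10;-1.58 0.64 -0.06 0 0 -12;-1.82 0.78 -0.06 0 0 -14;-2.07 0.92 -0.06 0 0 -16;-2.31 1.08 -0.06 0 0 -18;-2.54 1.24 -0.06 0 0 -20"
}}

```text
time: 11.55
tool_pos: [521.3, 4.7, 22.8]
tcp_rot: [-89.8, -0.2, -54.4]
ft_force: [3.2, -0.8, 9.0]
finger_gap: 0.2
```

```bash
python3 hole.py; python3 arc.py 520.8 4.6 -20 10 0
```

```text
[(np.float64(125.6), np.float64(83.4), np.int32(43))]
[520.9   5.   22.8] [ 2.  -0.3  9.2] [ -5.   4. 108.  -0.  68. -41.]
r 81.38826696766561 ang -126.0532522358791
-0.23 0.17 0.00 0 0 -2;-0.45 0.35 0.00 0 0 -4;-0.66 0.54 0.00 0 0 -6;-0.87 0.73 0.00 0 0 -8;-1.07 0.93 0.00 0 0 -10;-1.26 1.14 0.00 0 0 -12;-1.45 1.35 0.00 0 0 -14;-1.63 1.58 0.00 0 0 -16;-1.80 1.80 0.00 0 0 -18;-1.96 2.04 0.00 0 0 -20;
```

Call:
{"fn": "move_arm", "kwargs": {
  "motion": "-0.23 0.17 -0.01 0 0 -2;-0.45 0.35 -0.02 0 0 -4;-0.66 0.54 -0.02 0 0 -6;-0.87 0.73 -0.03 0 0 -8;-1.07 0.93 -0.03 0 0 -10;-1.26 1.14 -0.03 0 0 -12;-1.45 1.35 -0.04 0 0 -14;-1.63 1.58 -0.04 0 0 -16;-1.8 1.8 -0.04 0 0 -18;-1.96 2.04 -0.04 0 0 -20"
}}

```text
time: 12.43
tool_pos: [502.2, 25.3, 22.7]
tcp_rot: [-89.7, -0.1, -74.4]
ft_force: [3.9, -1.6, 8.6]
finger_gap: -0.3
```

```bash
python3 hole.py; python3 arc.py 501.2 25.2 -20 10 0
```

```text
[(np.float64(14.5), np.float64(82.3), np.int32(59)), (np.float64(105.4), np.float64(83.0), np.int32(41)), (np.float64(154.3), np.float64(75.7), np.int32(12))]
[502.   25.7  22.7] [ 3.8 -0.9  9.6] [ -3.   1. 111.   0.  67. -18.]
r 81.23601418090382 ang -146.19256333908606
-0.15 0.24 0.00 0 0 -2;-0.30 0.48 0.00 0 0 -4;-0.44 0.73 0.00 0 0 -6;-0.56 0.98 0.00 0 0 -8;-0.68 1.24 0.00 0 0 -10;-0.79 1.50 0.00 0 0 -12;-0.89 1.77 0.00 0 0 -14;-0.98 2.04 0.00 0 0 -16;-1.07 2.31 0.00 0 0 -18;-1.14 2.58 0.00 0 0 -20;
```

Call:
{"fn": "move_arm", "kwargs": {
  "motion": "-0.15 0.24 -0.01 0 0 -2;-0.3 0.48 -0.02 0 0 -4;-0.44 0.73 -0.02 0 0 -6;-0.56 0.98 -0.03 0 0 -8;-0.68 1.24 -0.03 0 0 -10;-0.79 1.5 -0.03 0 0 -12;-0.89 1.77 -0.04 0 0 -14;-0.98 2.04 -0.04 0 0 -16;-1.07 2.31 -0.04 0 0 -18;-1.14 2.58 -0.04 0 0 -20"
}}

```text
time: 13.32
tool_pos: [491.5, 51.1, 22.7]
tcp_rot: [-89.6, 0.0, -94.4]
ft_force: [4.8, -2.5, 10.0]
finger_gap: -0.4
```

```bash
python3 hole.py; python3 arc.py 489.8 51.2 -20 10 0
```

```text
[(np.float64(130.0), np.float64(90.3), np.int32(45))]
[491.4  51.6  22.7] [ 4.  -0.8  9.4] [  0.   0. 112.  -0.  67.   5.]
r 81.20252459129584 ang -166.3231339486877
-0.06 0.28 0.00 0 0 -2;-0.11 0.56 0.00 0 0 -4;-0.16 0.84 0.00 0 0 -6;-0.19 1.12 0.00 0 0 -8;-0.21 1.40 0.00 0 0 -10;-0.23 1.68 0.00 0 0 -12;-0.23 1.97 0.00 0 0 -14;-0.22 2.25 0.00 0 0 -16;-0.21 2.53 0.00 0 0 -18;-0.18 2.81 0.00 0 0 -20;
```

Call:
{"fn": "move_arm", "kwargs": {
  "motion": "-0.02 0.28 0 0 0 -2;-0.04 0.56 -0.01 0 0 -4;-0.06 0.84 -0.01 0 0 -6;-0.07 1.12 -0.01 0 0 -8;-0.08 1.4 -0.02 0 0 -10;-0.08 1.68 -0.02 0 0 -12;-0.08 1.97 -0.02 0 0 -14;-0.07 2.25 -0.02 0 0 -16;-0.06 2.53 -0.02 0 0 -18;-0.03 2.81 -0.02 0 0 -20"
}}

```text
time: 14.2
tool_pos: [490.5, 79.1, 22.3]
tcp_rot: [-89.7, 0.1, -114.4]
ft_force: [1.8, -2.5, 12.2]
finger_gap: 0.1
```

```bash
python3 hole.py; python3 arc.py 489.5 79.5 -20 10 0
```

```text
[]
[490.6  79.6  22.3] [ 1.2 -2.3 11.6] [  3.   1. 112.  -0.  67.  28.]
r 79.72107625966929 ang 173.44551557732913
0.04 0.28 0.00 0 0 -2;0.08 0.55 0.00 0 0 -4;0.14 0.82 0.00 0 0 -6;0.20 1.09 0.00 0 0 -8;0.28 1.36 0.00 0 0 -10;0.36 1.63 0.00 0 0 -12;0.46 1.89 0.00 0 0 -14;0.56 2.15 0.00 0 0 -16;0.67 2.40 0.00 0 0 -18;0.79 2.65 0.00 0 0 -20;
```

Call:
{"fn": "move_arm", "kwargs": {
  "motion": "0.04 0.28 0 0 0 -2;0.08 0.55 0 0 0 -4;0.14 0.82 0 0 0 -6;0.2 1.09 0.01 0 0 -8;0.28 1.36 0.01 0 0 -10;0.36 1.63 0.01 0 0 -12;0.46 1.89 0.01 0 0 -14;0.56 2.15 0.01 0 0 -16;0.67 2.4 0.01 0 0 -18;0.79 2.65 0.01 0 0 -20"
}}

```text
time: 15.08
tool_pos: [498.9, 105.3, 22.5]
tcp_rot: [-89.7, 0.2, -134.4]
ft_force: [4.0, -5.9, 9.9]
finger_gap: 0.4
```

```bash
python3 hole.py; python3 arc.py 497.8 105.7 -20 10 0
python3 - <<'E'
from m import *
t=snap('top');cv2.imwrite('pics/t2.png',cv2.resize(t['image'][165:290,230:360],None,fx=4,fy=4,interpolation=cv2.INTER_CUBIC))
E
```

```text
[(np.float64(-46.4), np.float64(83.4), np.int32(63))]
[499.1 105.7  22.6] [ 2.6 -4.5 10.1] [  6.   3. 110.  -0.  67.  51.]
r 79.2016413971327 ang 153.53200538651865
0.13 0.25 0.00 0 0 -2;0.26 0.49 0.00 0 0 -4;0.41 0.72 0.00 0 0 -6;0.56 0.95 0.00 0 0 -8;0.72 1.18 0.00 0 0 -10;0.89 1.40 0.00 0 0 -12;1.06 1.61 0.00 0 0 -14;1.25 1.82 0.00 0 0 -16;1.44 2.02 0.00 0 0 -18;1.63 2.21 0.00 0 0 -20;
```

View pics/t2.png

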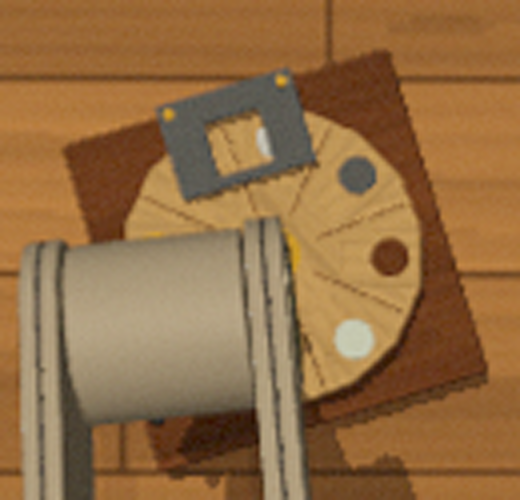

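View: the grey disc at -46° trails the hole by 90°, so the hole is at about 43.6° and the window is at 17°. That leaves about 26.6°.

Call:
{"fn": "move_arm", "kwargs": {
  "motion": "0.13 0.25 -0.01 0 0 -2;0.26 0.49 -0.02 0 0 -4;0.41 0.72 -0.02 0 0 -6;0.56 0.95 -0.02 0 0 -8;0.72 1.18 -0.02 0 0 -10;0.89 1.4 -0.02 0 0 -12;1.06 1.61 -0.02 0 0 -14;1.25 1.82 -0.02 0 0 -16;1.44 2.02 -0.02 0 0 -18;1.63 2.21 -0.02 0 0 -20"
}}

```text
time: 16.02
tool_pos: [515.3, 127.0, 22.3]
tcp_rot: [-89.8, 0.3, -154.4]
ft_force: [3.7, -7.3, 11.3]
finger_gap: 0.3
```

```bash
python3 hole.py; python3 arc.py 514.1 127.8 -10 5 0
python3 - <<'E'
from m import *
t=snap('top')
# window direction: outer cover edges, window centroid
hsv=cv2.cvtColor(t['image'],cv2.COLOR_BGR2HSV).astype(int);g=(hsv[...,1]<70)&(hsv[...,2]<140)
cv=big(roi(g,262,318,178,222),(278,210));print(cv.sum())
cs,hi=cv2.findContours(cv.astype(np.uint8),cv2.RETR_CCOMP,cv2.CHAIN_APPROX_NONE)
for k,cc in enumerate(cs):
    w=onz(t,cc.reshape(-1,2),61)[:,:2].astype(np.float32); print(len(cc),hi[0][k][3],cv2.minAreaRect(w))
E
```

```text
[(np.float64(-65.5), np.float64(83.3), np.int32(62)), (np.float64(173.8), np.float64(88.9), np.int32(37))]
[515.6 127.3  22.4] [ 2.7 -6.4 11. ] [  8.   6. 106.  -0.  67.  73.]
r 79.22070436445262 ang 133.56790381583536
0.20 0.19 0.00 0 0 -2;0.41 0.37 0.00 0 0 -4;0.63 0.54 0.00 0 0 -6;0.85 0.70 0.00 0 0 -8;1.08 0.86 0.00 0 0 -10;
609
127 -1 ((652.8440551757812, 96.0335693359375), (73.8059310913086, 99.26329040527344), 18.826244354248047)
68 0 ((647.4920654296875, 94.77290344238281), (46.55891036987305, 47.73344039916992), 18.586597442626953)
```

Call:
{"fn": "move_arm", "kwargs": {
  "motion": "0.1 0.1 -0.01 0 0 -1;0.2 0.19 -0.01 0 0 -2;0.3 0.28 -0.01 0 0 -3;0.41 0.37 -0.01 0 0 -4;0.52 0.46 -0.01 0 0 -5;0.63 0.54 -0.01 0 0 -6;0.74 0.62 -0.01 0 0 -7;0.74 0.62 -0.01 0 0 -7"
}}

```text
time: 16.78
tool_pos: [522.7, 133.1, 22.3]
tcp_rot: [-89.8, 0.3, -161.4]
ft_force: [2.7, -7.1, 12.1]
finger_gap: 0.3
```

```bash
python3 hole.py
cat > win.py <<'E'
from hole import *
s=[snap('top') for _ in range(4)];t=s[0]
im=np.mean([a['image'].astype(float) for a in s],0).astype(np.uint8);t['image']=im
W=568.7+83.5*np.cos(np.radians(17.2)),70.4+83.5*np.sin(np.radians(17.2))
print('proj window',proj(t,[[W[0],W[1],52]]),proj(t,[[W[0],W[1],61]]))
hsv=cv2.cvtColor(im,cv2.COLOR_BGR2HSV).astype(int)
np.set_printoptions(linewidth=200)
print(hsv[190:213,278:303,1]);print(hsv[190:213,278:303,2])
cv2.imwrite('pics/win.png',cv2.resize(im[175:245,255:335],None,fx=7,fy=7,interpolation=cv2.INTER_CUBIC))
E
python3 win.py
```

```text
[(np.float64(18.0), np.float64(82.4), np.int32(43)), (np.float64(-72.7), np.float64(83.7), np.int32(60))]
[522.7 133.1  22.3] [ 2.5 -7.3 12. ] [  9.   7. 105.  -0.  68.  80.]
proj window [[289.39881415 200.5326305 ]] [[289.19501186 200.03370752]]
[[ 17  22  25  25  27  25  30  28  28  28  22  20  25  22  25  22  28  22  17  23  25  20  27  25  30]
 [ 27  27  33  25  28  22  28  25  19  30  22  22  25  23  23  16  18  25  23  28  25  30  25  22  25]
 [ 28  22  20  30  25  27  28  31  28  30  22  14  14  69  77 131  95  27  25  25  23  22  25  25  22]
 [ 24  27  25  22  28  28  25  14  14  17  64  85 122 139 151 147 118  55  25  31  28  23  25  27  30]
 [ 30  30  22  23  22  21  34  57 111 131 134 148 152 142 140 139 140  88  20  23  25  28  22  30  25]
 [ 30  30  18  62  75 125 130 140 151 143 145 144 145 139 139 138 137 119  36  17  20  25  25  30  24]
 [ 24  19  20 108 147 150 149 147 141 139 141 142 125 113 132 139 141 119  54  20  25  25  27  25  27]
 [ 25  25  17  99 144 143 144 145 134 124 112  99  95  43 121 135 139 135  86  17  22  25  25  31  30]
 [ 30  25  19  82 140 137 132
[... 3186 characters left out ...]
 123 135 183 187 183 192 193 189 188 169 160 144 116 110  95  91  89  91  94  72]
 [126  96  78 124 138 141 105 147 191 199 186 171 152 136 116 107  90  87  90  90  92  85  95  94 112]
 [142 107  84 134 147 149 117  99 157 150 126 115 100  91  90  90  89  82  95  91 108  99 115 119 174]
 [150 111  90 141 152 156 125  81 103  95  88  88  91  91  74  95  82 110 118 122 130 107 164 180 192]
 [154 116  94 146 157 159 148  97  77  88  90  75  89  92  91 116 121 122 164 185 188 161 184 193 190]
 [157 136  90 145 160 162 154 106  73  84 120 120 120 116 157 180 175 171 183 190 191 160 172 181 184]
 [162 143  89 146 164 164 158 111  81  91 178 153 172 182 187 189 187 184 187 189 188 157 169 176 178]]
```

The lock hole (43 px) reads 18.0° directly and 17.3° from the grey disc, against 17.2° for the window. I'll lift off now.

Call:
{"fn": "move_arm", "kwargs": {
  "motion": "0 0 0.1 0 0 0;0 0 0.2 0 0 0;0 0 0.6 0 0 0;0 0 2 0 0 0;0 0 4 0 0 0;0 -3 7 0 0 7;-1 -6.5 8.5 0 0 14;-1 -10 8.5 0 0 21;-2 -14 8.5 0 0 28;-3 -18 8.5 0 0 35"
}}

```text
time: 17.87
tool_pos: [491.7, -36.0, 105.1]
tcp_rot: [-90.0, 0.0, -127.8]
ft_force: [1.1, -0.6, 1.4]
finger_gap: -0.1
```

```bash
cat >> win.py <<'E'
def wc(x0,x1,y0,y1,f):
    yy,xx=np.mgrid[y0:y1,x0:x1]; w=f(im[y0:y1,x0:x1]); return (xx*w).sum()/w.sum(),(yy*w).sum()/w.sum()
V=hsv[...,2]; S_=hsv[...,1]
w=np.clip((190-V[195:207,283:296])/100.,0,1); w[w<.15]=0
yy,xx=np.mgrid[195:207,283:296]; hp=((xx*w).sum()/w.sum(),(yy*w).sum()/w.sum()); q=onz(t,[hp],52)[0]
C=np.array([568.7,70.4]);print('hole',hp,q[:2],np.degrees(np.arctan2(*(q[:2]-C)[::-1])),np.hypot(*(q[:2]-C)))
E
python3 win.py | tail -1;python3 hole.py
```

```text
hole (np.float64(288.599787039854), np.float64(200.55947672649833)) [648.38026472  97.38525295] 18.709658275437906 84.12578952364207
[(np.float64(17.8), np.float64(82.2), np.int32(43)), (np.float64(-70.1), np.float64(83.5), np.int32(33))]
[491.8 -34.7 104.5] [-0.8  0.5 -0. ] [-10.  -5. 108.   0.  77.  28.]
```

Call:
{"fn": "move_arm", "kwargs": {
  "motion": "-0.5 -3.2 0 0 0 6;-1 -6.5 0 0 0 12;-1.5 -10 0 0 0 18;-2 -13.5 0 0 0 24;-2.5 -17 0 0 0 28;-3 -20 -0.5 0 0 28;-3.3 -22 -1 0 0 28;-3.4 -22.5 -1.5 0 0 28;-3.4 -22.5 -1.5 0 0 28;-3.4 -22.5 -1.5 0 0 28",
  "fingers": 5
}}

```text
time: 18.95
tool_pos: [458.3, -258.3, 89.1]
tcp_rot: [-90.1, 0.1, -100.2]
ft_force: [-0.6, 0.6, 0.8]
finger_gap: 50.0
```

```bash
python3 - <<'E'
from m import *
s=snap('side');p=readout.sense();print(p['tool_pos'],p['tcp_rot'],p['finger_gap'])
x,y,z=p['tool_pos'];print(proj(s,[[x,y,z],[x,y,z+31],[458.2,-260.4,97],[458.2,-260.4,30]]))
cv2.imwrite('pics/s3.png',cv2.resize(s['image'][180:400,200:400],None,fx=2.7,fy=2.7,interpolation=cv2.INTER_CUBIC))
E
```

```text
[ 458.54605933 -258.15440626   89.46930934] [-9.00470021e+01  5.99558194e-02 -1.00121799e+02] 49.931120630205456
[[299.87467527 324.75016377]
 [299.92568515 311.17612948]
 [299.96056048 322.35900544]
 [299.85586656 350.29529069]]
```

View pics/s3.png

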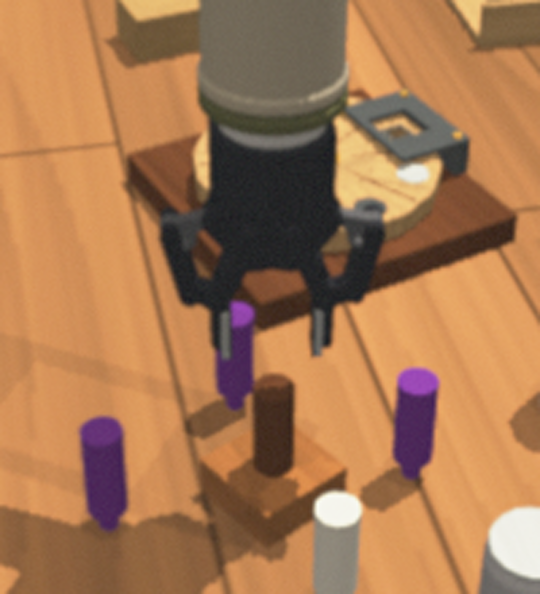

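The tips are at crop row 355, that is px (300,311). This confirms the real tip is about 31 mm above the reported TCP. The knob axis at px 301 is about 1 px right of the tool, so I add +2 mm in x and descend 70 mm.

Call:
{"fn": "move_arm", "kwargs": {
  "motion": "0.1 -0.1 -0.6 0 0 0;0.2 -0.1 -1.5 0 0 0;0.2 -0.2 -3 0 0 0;0.2 -0.2 -4.5 0 0 0;0.2 -0.2 -5.8 0 0 0;0.2 -0.2 -6.6 0 0 0;0.2 -0.2 -7 0 0 0;0.2 -0.2 -7 0 0 0;0.2 -0.2 -7 0 0 0"
}}

```text
time: 19.75
tool_pos: [460.4, -261.8, 20.0]
tcp_rot: [-90.0, -0.0, -100.2]
ft_force: [-0.0, -1.4, -0.7]
finger_gap: 50.2
```

Call:
{"fn": "move_arm", "kwargs": {
  "motion": "0 0 0 0 0 0;0 0 0 0 0 0;0 0 0 0 0 0;0 0 0 0 0 0;0 0 0 0 0 0;0 0 0 0 0 0;0 0 0 0 0 0;0 0 0 0 0 0",
  "fingers": 2,
  "squeeze": 25
}}

```text
time: 20.42
tool_pos: [460.9, -262.5, 20.8]
tcp_rot: [-89.9, -0.0, -100.2]
ft_force: [-0.2, 0.9, 5.7]
finger_gap: 27.5
```

```bash
python3 - <<'E'
from m import *
s=snap('side');t=snap('top');p=readout.sense();print(p['tool_pos'],p['ft_force'],p['finger_gap'],p['time'])
cv2.imwrite('pics/s4.png',cv2.resize(s['image'][230:400,220:400],None,fx=3,fy=3,interpolation=cv2.INTER_CUBIC))
E
```

```text
[ 460.83412648 -262.47106698   20.81412276] [0.65301458 1.10638362 5.3170016 ] 27.43563702771302 20.5167
```

View pics/s4.png

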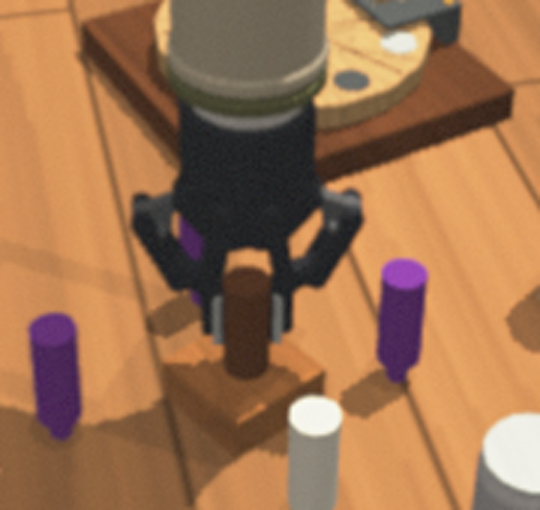

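The knob is gripped at a 27.4 mm gap, upright, with the shoulder visible on the block at crop row 372. I'll lift it and carry it.

Call:
{"fn": "move_arm", "kwargs": {
  "motion": "0 0 0.3 0 0 0;0 0 1.2 0 0 0;0 0 3 0 0 0;0 0 5 0 0 0;0 0 7 0 0 0;0.8 1.5 8 0 0 0;2 3.8 8 0 0 0;3.6 6.7 8 0 0 0;5.2 9.7 8 0 0 0;6.8 12.7 8 0 0 0",
  "squeeze": 35
}}

```text
time: 21.35
tool_pos: [528.5, -133.9, 100.5]
tcp_rot: [-90.0, -0.0, -100.2]
ft_force: [0.3, -0.6, -0.4]
finger_gap: 27.1
```

Call:
{"fn": "move_arm", "kwargs": {
  "motion": "1.6 3 0 0 0 0;3.2 6 0 0 0 0;4.8 9 0 0 0 0;6.4 12 0 0 0 0;8 15 0 0 0 0;9.4 17.7 0 0 0 0;10.8 20.3 0 0 0 0;11.8 22.2 0 0 0 0;12.2 22.95 0 0 0 0;12.2 22.95 0 0 0 0"
}}

```text
time: 22.18
tool_pos: [650.4, 96.3, 99.9]
tcp_rot: [-90.0, 0.0, -100.0]
ft_force: [0.9, 0.4, -0.6]
finger_gap: 26.9
```

```bash
cat > look2.py <<'E'
import sys
from m import *
s=[snap('side') for _ in range(3)][-1];p=readout.sense();print(p['tool_pos'],p['tcp_rot'],p['ft_force'],p['finger_gap'],p['time'])
x,y,z=p['tool_pos'];print('knob foot/shoulder/top proj', proj(s,[[x-2.6,y+2.1,z-3.2],[x-2.6,y+2.1,z+9.2+6.6],[x-2.6,y+2.1,z+76.2]]))
print('hole',proj(s,[[648.2,96.1,52]]))
cv2.imwrite('pics/'+sys.argv[1],cv2.resize(s['image'][150:280,270:420],None,fx=4,fy=4,interpolation=cv2.INTER_CUBIC))
E
python3 look2.py s5.png
```

```text
[649.58530871  93.30278601  99.69982394] [-9.00385526e+01 -4.32816863e-02 -1.00211397e+02] [-0.28130416 -0.23268916 -1.16111187] 27.699859177075624 22.3333
knob foot/shoulder/top proj [[347.04850238 212.94322413]
 [347.45418672 205.85607975]
 [348.78006467 182.56535416]]
hole [[346.5254797 228.9093378]]
```

View pics/s5.png

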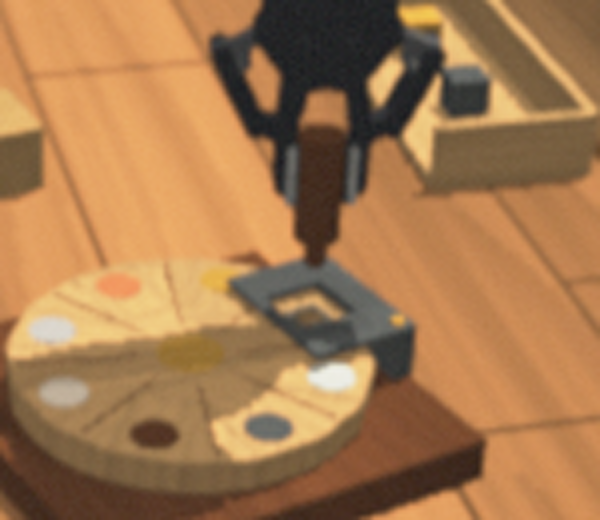

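The knob hangs upright over the window: foot at px (349,215), hole visible in the window at about px (348,229). I'll get subpixel columns before descending.

```bash
python3 - <<'E'
from m import *
np.set_printoptions(linewidth=200)
L=[snap('side') for _ in range(3)];s=L[0]
g=np.mean([cv2.cvtColor(a['image'],cv2.COLOR_BGR2GRAY).astype(float) for a in L],0).round().astype(int)
print('rows 200-217, cols 338-360');print(g[200:218,338:360]);print('rows 219-240 cols 330-368');print(g[219:241,330:368])
p=readout.sense();print(p['tool_pos'])
for P in ([648.2,96.1,52],[647.5,94.8,52],[648.2,97.1,52],[649.2,96.1,52]): print(P,proj(s,[P]))
E
```

```text
rows 200-217, cols 338-360
[[175 172 162 129 105  82  56  49  50  51  50  48  49  50  46  46  50  57  74  99 117 139]
 [178 176 171 149 127  86  57  50  50  52  49  49  50  48  48  48  58  90 111 123 131 145]
 [178 176 173 167 149 100  61  50  52  50  50  50  49  48  44  48  69 113 137 146 146 149]
 [178 178 176 174 162 111  64  49  51  49  53  48  50  49  48  47  72 121 147 153 152 152]
 [178 177 177 176 168 114  64  50  49  50  49  50  50  48  49  48  72 122 149 154 153 152]
 [178 178 177 176 168 115  64  48  49  49  50  49  50  49  48  47  73 126 150 155 152 153]
 [178 178 180 177 168 112  62  48  48  49  49  49  50  48  49  45  78 132 152 154 154 152]
 [180 178 178 178 168 112  60  48  50  51  50  51  49  49  46  47  80 134 151 155 154 152]
 [179 178 178 180 169 115  60  48  49  49  51  49  49  49  45  47  82 134 150 152 154 154]
 [179 179 178 180 173 132  84  56  50  49  48  48  49  48  47  54  91 137 149 151 152 155]
 [179 179 178 178 177 160 124  81  56  49  48  48  49  53  61  81 114 141 147 149 152 154]
 [180 178 178 178 178 176 160 118  72  51  49  50  52  69  97 123 143 15
[... 3533 characters left out ...]
56]
 [114 113 109 109 108 111 109 111 112 118 118 119 120 120 122 118 108  91  87  89  92  85  79  78  82  91 101 106 116 130 136 132 113  79  56  54  58  56]
 [115 112 113 112 114 115 113 118 122 128 127 127 127 127 129 128 119 105  92  83  84  87  93 101 105 111 116 123 145 173 181 181 165 113  68  55  54  56]
 [122 121 120 122 124 124 125 128 132 136 135 135 134 137 145 145 129 117 111 110 113 123 143 150 150 140 141 153 179 196 200 200 189 137  79  55  56  53]]
[649.78561921  93.14718791  99.92452884]
[648.2, 96.1, 52] [[346.5254797 228.9093378]]
[647.5, 94.8, 52] [[346.39564698 229.21667361]]
[648.2, 97.1, 52] [[346.409435   228.69678806]]
[649.2, 96.1, 52] [[346.92636101 228.86568785]]
```

Call:
{"fn": "move_arm", "kwargs": {
  "motion": "0 0.08 -0.8 0 0 0;0 0.08 -1.8 0 0 0;0 0.08 -2.8 0 0 0;0 0.08 -3.3 0 0 0;0 0.08 -3.5 0 0 0;0 0.08 -3.5 0 0 0;0 0.08 -3.5 0 0 0"
}}

```text
time: 23.07
tool_pos: [650.1, 95.3, 64.6]
tcp_rot: [-90.0, -0.0, -100.2]
ft_force: [-1.1, 0.1, -0.3]
finger_gap: 27.5
```

Call:
{"fn": "move_arm", "kwargs": {
  "motion": "0 0 -0.1 0 0 0;0 0 -0.2 0 0 0;0 0 -0.2 0 0 0;0 0 -0.2 0 0 0"
}}

```text
time: 23.4
tool_pos: [650.3, 95.4, 63.1]
tcp_rot: [-90.0, 0.0, -100.2]
ft_force: [-0.4, 0.4, -1.3]
finger_gap: 27.2
```

Call:
{"fn": "move_arm", "kwargs": {
  "motion": "0 0 -0.05 0 0 0;0 0 -0.1 0 0 0;0 0 -0.1 0 0 0;0 0 -0.1 0 0 0"
}}

```text
time: 23.73
tool_pos: [650.1, 95.3, 61.8]
tcp_rot: [-90.0, -0.0, -100.2]
ft_force: [0.4, 0.7, -1.4]
finger_gap: 27.0
```

Call:
{"fn": "move_arm", "kwargs": {
  "motion": "0 -0.1 -0.03 0 0 0;0 -0.1 -0.06 0 0 0;0 -0.1 -0.06 0 0 0;0 -0.1 -0.06 0 0 0"
}}

```text
time: 24.07
tool_pos: [650.1, 94.3, 61.2]
tcp_rot: [-90.0, -0.0, -100.2]
ft_force: [0.9, -0.7, -1.4]
finger_gap: 27.1
```

Call:
{"fn": "move_arm", "kwargs": {
  "motion": "0 0 -0.05 0 0 0;0 0 -0.1 0 0 0;0 0 -0.1 0 0 0;0 0 -0.1 0 0 0"
}}

```text
time: 24.4
tool_pos: [650.0, 94.3, 60.1]
tcp_rot: [-90.0, -0.0, -100.2]
ft_force: [-0.1, -0.2, 0.2]
finger_gap: 27.2
```

Call:
{"fn": "move_arm", "kwargs": {
  "motion": "0 0 -0.05 0 0 0;0 0 -0.1 0 0 0;0 0 -0.1 0 0 0;0 0 -0.1 0 0 0"
}}

```text
time: 24.73
tool_pos: [650.0, 94.3, 59.1]
tcp_rot: [-90.0, -0.0, -100.2]
ft_force: [-1.4, -0.3, 0.1]
finger_gap: 26.9
```

Call:
{"fn": "move_arm", "kwargs": {
  "motion": "0 0 -0.05 0 0 0;0 0 -0.1 0 0 0;0 0 -0.1 0 0 0"
}}

```text
time: 24.98
tool_pos: [650.0, 94.3, 58.1]
tcp_rot: [-90.0, -0.0, -100.2]
ft_force: [-1.4, -0.7, 0.4]
finger_gap: 27.6
```

Call:
{"fn": "move_arm", "kwargs": {
  "motion": "0 0 -0.05 0 0 0;0 0 -0.1 0 0 0;0 0 -0.1 0 0 0"
}}

```text
time: 25.23
tool_pos: [650.0, 94.3, 57.1]
tcp_rot: [-90.0, -0.0, -100.2]
ft_force: [-1.6, -1.5, -0.1]
finger_gap: 26.8
```

Call:
{"fn": "move_arm", "kwargs": {
  "motion": "0 0 -0.05 0 0 0;0 0 -0.1 0 0 0;0 0 -0.1 0 0 0"
}}

```text
time: 25.48
tool_pos: [650.0, 94.3, 56.0]
tcp_rot: [-90.0, -0.0, -100.2]
ft_force: [-1.6, -0.4, 0.3]
finger_gap: 27.3
```

Call:
{"fn": "move_arm", "kwargs": {
  "motion": "-0.03 0 -0.1 0 0 0;-0.03 0 -0.2 0 0 0;-0.03 0 -0.3 0 0 0;-0.03 0 -0.3 0 0 0"
}}

```text
time: 25.82
tool_pos: [649.8, 94.4, 52.9]
tcp_rot: [-90.0, 0.0, -100.2]
ft_force: [-1.6, -1.0, -1.2]
finger_gap: 27.2
```

Call:
{"fn": "move_arm", "kwargs": {
  "motion": "0 0 -0.1 0 0 0;0 0 -0.2 0 0 0;0 0 -0.3 0 0 0;0 0 -0.3 0 0 0"
}}

```text
time: 26.15
tool_pos: [649.8, 94.3, 49.9]
tcp_rot: [-90.0, 0.0, -100.2]
ft_force: [-0.5, 0.2, -1.4]
finger_gap: 26.8
```

Call:
{"fn": "move_arm", "kwargs": {
  "motion": "0 0 -0.1 0 0 0;0 0 -0.2 0 0 0;0 0 -0.3 0 0 0;0 0 -0.3 0 0 0"
}}

```text
time: 26.48
tool_pos: [649.8, 94.3, 46.9]
tcp_rot: [-90.0, -0.0, -100.2]
ft_force: [-0.1, -0.8, -0.8]
finger_gap: 27.0
```

Entering freely. It should be home at about 42–43.

Call:
{"fn": "move_arm", "kwargs": {
  "motion": "0 0 -0.1 0 0 0;0 0 -0.2 0 0 0;0 0 -0.2 0 0 0;0 0 -0.2 0 0 0"
}}

```text
time: 26.82
tool_pos: [649.8, 94.3, 45.1]
tcp_rot: [-90.0, -0.0, -100.2]
ft_force: [-0.6, -0.8, -0.2]
finger_gap: 27.3
```

Call:
{"fn": "move_arm", "kwargs": {
  "motion": "0 0 -0.05 0 0 0;0 0 -0.1 0 0 0;0 0 -0.1 0 0 0"
}}

```text
time: 27.07
tool_pos: [649.9, 94.3, 44.6]
tcp_rot: [-90.0, 0.0, -100.2]
ft_force: [-3.1, -1.1, 4.1]
finger_gap: 27.3
```

Call:
{"fn": "move_arm", "kwargs": {
  "motion": "0 0 -0.05 0 0 0;0 0 -0.1 0 0 0;0 0 -0.1 0 0 0"
}}

```text
time: 27.32
tool_pos: [650.1, 94.3, 44.0]
tcp_rot: [-90.0, 0.0, -100.2]
ft_force: [-4.2, -1.2, 6.8]
finger_gap: 27.1
```

Call:
{"fn": "move_arm", "kwargs": {
  "motion": "0 0 -0.02 0 0 0;0 0 0 0 0 0;0 0 0 0 0 0"
}}

```text
time: 27.57
tool_pos: [650.1, 94.4, 44.1]
tcp_rot: [-90.0, 0.0, -100.2]
ft_force: [-4.6, -1.9, 6.7]
finger_gap: 27.2
```

Call:
{"fn": "move_arm", "kwargs": {
  "motion": "0 0 0 0 0 0;0 0 0 0 0 0;0 0 0 0 0 0;0 0 0 0 0 0;0 0 0 0 0 0;0 0 0 0 0 0",
  "fingers": 5.5
}}

```text
time: 28.07
tool_pos: [649.8, 94.3, 43.1]
tcp_rot: [-90.0, -0.0, -100.2]
ft_force: [0.1, -0.3, -0.4]
finger_gap: 55.0
```

Call:
{"fn": "move_arm", "kwargs": {
  "motion": "0 0 0.5 0 0 0;0 0 1.5 0 0 0;0 0 3 0 0 0;0 0 5 0 0 0;0 0 8 0 0 0;-1 -3 11 0 0 0;-3 -7 12 0 0 0;-5 -11 12 0 0 0;-7 -15 12 0 0 0;-9 -19 12 0 0 0"
}}

```text
time: 28.9
tool_pos: [566.1, -83.8, 165.2]
tcp_rot: [-89.8, -0.0, -100.1]
ft_force: [-0.1, -1.2, -0.6]
finger_gap: 55.2
```

```bash
python3 - <<'E'
from m import *
s=snap('side');t=snap('top');p=readout.sense();print(p['tool_pos'],p['time'])
a=cv2.resize(s['image'][150:290,240:400],None,fx=3,fy=3,interpolation=cv2.INTER_CUBIC)
b=cv2.resize(t['image'][165:255,260:340],None,fx=4,fy=4,interpolation=cv2.INTER_CUBIC)
im=np.zeros((420,800,3),np.uint8);im[:420,:480]=a;im[:360,480:]=b;cv2.imwrite('pics/f.png',im)
print('side proj top/shoulder at hole',proj(s,[[648.2,96.1,119],[648.2,96.1,52],[648.2,96.1,138]]),proj(t,[[648.2,96.1,119]]))
E
```

```text
[564.63257618 -87.75978116 164.74882405] 29.0
side proj top/shoulder at hole [[347.94632899 204.34717812]
 [346.5254797  228.9093378 ]
 [348.36147153 197.1291561 ]] [[287.43845877 196.73747505]]
```

View pics/f.png

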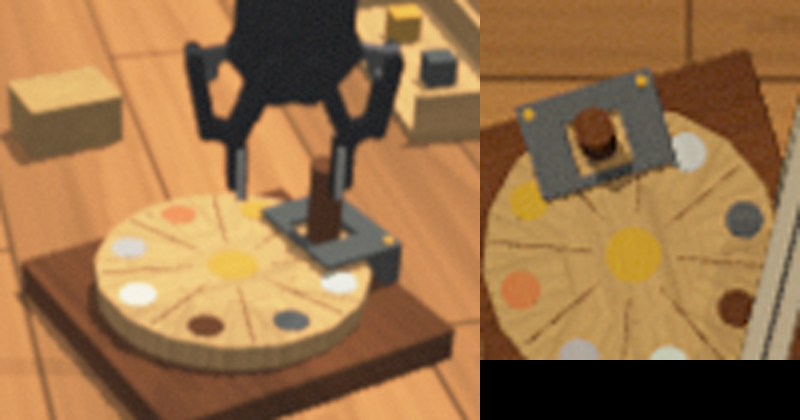

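```bash
python3 - <<'E'
from m import *
np.set_printoptions(linewidth=200)
t=snap('top');s=snap('side')
hsv=cv2.cvtColor(t['image'],cv2.COLOR_BGR2HSV).astype(int)
print(hsv[188:208,280:300,2]);g=cv2.cvtColor(s['image'],cv2.COLOR_BGR2GRAY)
print(g[200:234:2,338:358])
for z in(119,121):print(proj(t,[[648.2,96.1,z],[648.2,95,z]]))
E
```

```text
[[132 109 105  94  91  93  94  94  92  92  88  93  91  96  88  91  92  92  95  89]
 [ 88  90  88  94  90  94  92  92  91  91  91  88  87  92  92  89  89  90  86  89]
 [ 91  89  95  88  89  88  92  91  91  90  92  92  89  93  89  90  91  95  91  89]
 [ 89  89  88  94  92  91  96  95 100  91  84  89  89  80  87  88  92  89  92  91]
 [ 88  94  90  86  95 100 105 107 108 107 106 100  84 115 105  94  92  93  90  92]
 [ 93  90  91  97  94 105 113 109 112 104 108 110 114 130 136 103  92  87  92  93]
 [ 92  87  91  95 102 110 113 107 102 112 110 105 141 180 183 127  88  87  94  90]
 [ 79  93  84  98 103 107 112 109 109 109 107 107 119 187 201 144  91  90  89  89]
 [ 90 115 125 115  99 104 109 112 109 109 107 107 107 151 196 159 101  89  90  87]
 [ 92 114 170 140 104 103 106 114 110 102 108 108 107 122 185 195 132  91  92  94]
 [ 93 103 175 165 117  98 109 113 113 110 110 110  99  91 180 202 141  94  85  87]
 [ 92  79 168 156 116 103 107 108 109 114 106 109  80  44 180 202 142  88  88  88]
 [ 92  80 137 171 117  84 102 110 117 114 102  85  53  33 131 189 171 114  87  89]
 [ 92  88 108 167 129
[... 1390 characters left out ...]

 [111 112 113 106  80  55  51  48  54  50  51  49  49  48  49  65  97 110 110 112]
 [108 105 100  89  69  53  49  53  48  48  52  50  49  50  50  69  98 110 111 112]
 [ 86  86  96  96  73  51  50  53  51  51  53  47  49  48  49  57  73  89 103 110]
 [110 149 170 159 105  57  52  53  48  50  48  50  50  50  54  68  80  72  69  81]
 [ 73  92 116 107  74  51  48  52  49  51  50  51  48  50  70 119 153 130 106  94]
 [ 73  66  69  72  70  65  56  55  59  62  68  77  82  95 101 110 120 112 112 109]
 [109 100  86  78  83  93 101 101 100 107 109 108 110 109 110 111 111 110 111 112]]
[[287.43845877 196.73747505]
 [287.84257614 196.73883204]]
[[287.3877324  196.61492942]
 [287.7925127  196.61628973]]
```

The knob stands upright in the window, about 1 mm from its middle. The wheel height carries a 2 mm doubt, so I'll check seating with a gentle press on the knob's top. If it is home, contact should come at a reported z of about 90.

Call:
{"fn": "move_arm", "kwargs": {
  "motion": "1.5 3.2 0 0 0 0;3 6.4 0 0 0 0;4.5 9.6 0 0 0 0;6 12.8 0 0 0 0;7.2 15.5 0 0 0 0;8.2 17.6 0 0 0 0;8.5 18.2 -1.5 0 0 0;8.5 18.2 -3.5 0 0 0;8.5 18.2 -5 0 0 0;8.5 18.2 -6 0 0 0",
  "fingers": 0
}}

```text
time: 29.93
tool_pos: [650.1, 100.7, 100.3]
tcp_rot: [-90.2, -0.0, -100.1]
ft_force: [-0.5, 0.2, -0.2]
finger_gap: -0.0
```

Call:
{"fn": "move_arm", "kwargs": {
  "motion": "0 0 0 0 0 0;0 0 0 0 0 0;0 0 -0.2 0 0 0;0 0 -0.4 0 0 0;0 0 -0.4 0 0 0;0 0 -0.4 0 0 0"
}}

```text
time: 30.43
tool_pos: [651.9, 99.4, 99.9]
tcp_rot: [-89.9, 0.0, -100.2]
ft_force: [0.8, 0.4, 0.9]
finger_gap: 0.3
```

```bash
python3 - <<'E'
from m import *
p=readout.sense();print(p['tool_pos'],p['ft_force'],p['time'],p['finger_gap'])
E
```

```text
[651.87689504  99.43392485  99.94810971] [0.78358713 0.44520301 0.92274576] 30.4333 0.284960907146988
```

Call:
{"fn": "move_arm", "kwargs": {
  "motion": "-0.1 -0.3 0 0 0 0;-0.15 -0.5 0 0 0 0;-0.15 -0.5 -0.2 0 0 0;-0.15 -0.5 -0.4 0 0 0;-0.15 -0.5 -0.6 0 0 0;-0.15 -0.5 -0.6 0 0 0;-0.15 -0.5 -0.6 0 0 0"
}}

```text
time: 31.02
tool_pos: [649.7, 94.6, 92.8]
tcp_rot: [-90.0, -0.0, -100.2]
ft_force: [-0.9, -0.2, 0.4]
finger_gap: -0.3
```

Call:
{"fn": "move_arm", "kwargs": {
  "motion": "0 0 -0.05 0 0 0;0 0 -0.1 0 0 0;0 0 -0.1 0 0 0"
}}

```text
time: 31.27
tool_pos: [650.0, 94.6, 92.1]
tcp_rot: [-90.0, 0.0, -100.2]
ft_force: [-0.7, 0.9, -1.0]
finger_gap: 0.1
```

Call:
{"fn": "move_arm", "kwargs": {
  "motion": "0 0 -0.05 0 0 0;0 0 -0.1 0 0 0;0 0 -0.1 0 0 0"
}}

```text
time: 31.52
tool_pos: [649.9, 94.6, 91.1]
tcp_rot: [-90.0, -0.0, -100.2]
ft_force: [0.1, -0.6, 0.4]
finger_gap: -0.2
```

Call:
{"fn": "move_arm", "kwargs": {
  "motion": "0 0 -0.05 0 0 0;0 0 -0.05 0 0 0;0 0 -0.05 0 0 0"
}}

```text
time: 31.77
tool_pos: [649.9, 94.5, 90.7]
tcp_rot: [-90.0, -0.0, -100.2]
ft_force: [-1.0, 0.5, 0.4]
finger_gap: 0.4
```

Call:
{"fn": "move_arm", "kwargs": {
  "motion": "0 0 -0.05 0 0 0;0 0 -0.05 0 0 0;0 0 -0.05 0 0 0"
}}

```text
time: 32.02
tool_pos: [649.9, 94.6, 90.1]
tcp_rot: [-90.0, -0.0, -100.2]
ft_force: [-0.7, -0.6, -0.6]
finger_gap: -0.1
```

Call:
{"fn": "move_arm", "kwargs": {
  "motion": "0 0 -0.05 0 0 0;0 0 -0.05 0 0 0;0 0 -0.05 0 0 0"
}}

```text
time: 32.27
tool_pos: [649.9, 94.6, 89.6]
tcp_rot: [-90.0, -0.0, -100.2]
ft_force: [0.3, -0.0, 0.8]
finger_gap: 0.0
```

Call:
{"fn": "move_arm", "kwargs": {
  "motion": "0 0 -0.05 0 0 0;0 0 -0.05 0 0 0;0 0 -0.05 0 0 0"
}}

```text
time: 32.52
tool_pos: [649.9, 94.6, 89.2]
tcp_rot: [-90.0, -0.0, -100.2]
ft_force: [-0.6, 0.7, -0.4]
finger_gap: -0.1
```

Call:
{"fn": "move_arm", "kwargs": {
  "motion": "0 0 -0.05 0 0 0;0 0 -0.05 0 0 0;0 0 -0.05 0 0 0"
}}

```text
time: 32.77
tool_pos: [650.0, 94.6, 88.8]
tcp_rot: [-90.0, 0.0, -100.2]
ft_force: [-1.1, 0.9, 0.4]
finger_gap: -0.0
```

Call:
{"fn": "move_arm", "kwargs": {
  "motion": "0 0 -0.05 0 0 0;0 0 -0.05 0 0 0;0 0 -0.05 0 0 0"
}}

```text
time: 33.02
tool_pos: [650.2, 94.6, 88.5]
tcp_rot: [-90.0, 0.0, -100.2]
ft_force: [0.6, -0.7, 1.9]
finger_gap: -0.0
```

Call:
{"fn": "move_arm", "kwargs": {
  "motion": "0 0 -0.05 0 0 0;0 0 -0.1 0 0 0;0 0 -0.1 0 0 0;0 0 -0.1 0 0 0"
}}

```text
time: 33.35
tool_pos: [650.5, 94.8, 88.0]
tcp_rot: [-89.9, 0.0, -100.2]
ft_force: [-0.2, 0.9, 4.6]
finger_gap: -0.1
```

Call:
{"fn": "move_arm", "kwargs": {
  "motion": "0 0 -0.03 0 0 0;0 0 -0.06 0 0 0;0 0 -0.06 0 0 0;0 0 -0.06 0 0 0"
}}

```text
time: 33.68
tool_pos: [650.7, 94.8, 87.8]
tcp_rot: [-89.9, 0.0, -100.2]
ft_force: [-0.6, 0.7, 6.6]
finger_gap: -0.1
```

Call:
{"fn": "move_arm", "kwargs": {
  "motion": "0 0 -0.04 0 0 0;0 0 -0.08 0 0 0;0 0 -0.08 0 0 0;0 0 -0.08 0 0 0"
}}

```text
time: 34.02
tool_pos: [651.0, 94.9, 87.4]
tcp_rot: [-89.9, 0.0, -100.2]
ft_force: [-1.6, 0.9, 8.9]
finger_gap: 0.3
```

Call:
{"fn": "move_arm", "kwargs": {
  "motion": "0 0 0.2 0 0 0;0 0 0.6 0 0 0;0 0 2 0 0 0;0 0 5 0 0 0;0 -2 7 0 0 0;-2 -5 8 0 0 0;-4 -8 8 0 0 0;-6 -12 8 0 0 0;-8 -16 8 0 0 0;-10 -20 8 0 0 0"
}}

```text
time: 34.85
tool_pos: [553.0, -98.5, 166.7]
tcp_rot: [-90.0, -0.0, -100.1]
ft_force: [1.3, -0.5, 0.3]
finger_gap: 0.0
```

Call:
{"fn": "move_arm", "kwargs": {
  "motion": "-1 -2 0 0 0 0;-1 -2 0 0 0 0;-1 -2 0 0 0 0;-1 -2 0 0 0 0;-1 -2 0 0 0 0;-1 -2 0 0 0 0"
}}

```text
time: 35.35
tool_pos: [544.5, -116.0, 165.9]
tcp_rot: [-90.0, 0.0, -100.1]
ft_force: [-0.1, 0.8, -0.1]
finger_gap: 0.2
```

```bash
python3 - <<'E'
from m import *
np.set_printoptions(linewidth=200)
t=snap('top');s=snap('side')
hsv=cv2.cvtColor(t['image'],cv2.COLOR_BGR2HSV).astype(int)
print(hsv[189:204:2,280:300,2]);g=cv2.cvtColor(s['image'],cv2.COLOR_BGR2GRAY)
print(g[196:234:3,338:358]);print(readout.sense()['tool_pos'],readout.sense()['time'])
E
python3 hole.py
```

```text
[[ 88  89  90  94  91  93  89  89  92  91  91  83  94  87  90  93  89  91  88  90]
 [ 94  93  91  90  95  91  97  96 101  97  91  83  90  80  88  91  92  92  89  90]
 [ 93  91  91  91 105 109 110 109 109 110 106 108 112 135 138 101  92  92  96  92]
 [ 82  99  82  99 103 104 111 111 108 111 106 109 124 185 201 145  91  90  92  94]
 [ 90 113 174 136 102 102 110 111 108 105 108 110 106 121 185 193 134  85  92  92]
 [ 85  82 172 159 116  99 104 112 110 111 110 109  73  47 183 203 143  93  89  91]
 [ 91  87 104 169 129  65  71  84  88  88  74  51  40  31 112 151 186 136  91  90]
 [ 93  94  83 170 181 130  60  33  45  45  36  46  44  75 125 133 154 154 106  89]]
[[ 29  43  81 109  98  65  44  36  35  38  40  39  30  37  33  37  34  37  60 100]
 [ 38  35  48  46  50  49  50  44  37  39  36  36  37  37  36  57  94 129 148 153]
 [ 36  34  40  40  40  37  39  33  39  36  33  41  47  67  97 126 150 158 153 155]
 [ 36  36  33  27  35  36  34  37  37  44  63  81  94  95  94  95 103 134 153 156]
 [ 68 109 144 160 153 100  53  44  51  51  57  60  57  57  50  47  81 134 152 154]
 [168 180 180 182 172 114  59  51  51  51  50  52  51  51  47  54  93 140 150 150]
 [172 183 181 171 146  87  56  50  52  52  52  49  48  45  48  63 102 144 156 154]
 [111 115 112 107  85  61  52  51  51  50  49  50  53  47  48  63  94 121 136 146]
 [106 112 112 105  79  58  51  52  51  49  50  50  53  52  50  65  97 110 110 113]
 [ 91  87  84  78  63  51  49  51  51  51  49  51  47  48  49  60  89 104 109 109]
 [110 146 171 160 104  58  51  48  50  47  52  47  48  49  55  70  78  71  68  83]
 [ 66  70  81  77  64  56  52  49  50  50  51  54  60  65  85 121 141 128 113 108]
 [109 100  86  78  83  95  98 103 101 107 108 110 112 109 110 109 112 109 108 109]]
[ 544.37707468 -116.20829601  165.66297596] 35.45
[(np.float64(-72.5), np.float64(83.8), np.int32(60))]
[ 544.3 -116.4  165.7] [-0.8  0.2  0.7] [-17.   2.  95.   0.  83.  -7.]
```

```bash
python3 -c "
from bench import r; print(r.hand_in())"
```

```text
the job is handed in; nothing more can be done
None
```

I turned the wheel about 140° with closed fingertips and brought the lock hole into the window. I then moved the dark wooden knob from its block into the hole and let go, and handed in at about 35 s. The highest force I read on the wheel was about 12 N.

**Last checks**
- **Hole position:** the grey sample disc puts the hole at 17.5°, against about 17.2° measured for the window. The knob's top is about 1 mm from the window's middle.
- **Seating:** the knob stands upright. It went in without resistance until its shoulder met the wheel. A later 9 N press on its top met firm resistance and did not move it in the pictures.
- **Surroundings:** the gripper is clear of everything. The arm never came near the candle, tin or box, but I did not measure their positions again at the end.

**Disagreements**
- **Reported height:** the cameras showed the fingertips about 31 mm higher than the reported tool position, all through the job. I worked by feel and camera instead.
- **Wheel height:** feeling for it gave about 54 mm, the cameras about 52 mm.
- **Hole angle:** before the knob went in, direct readings were 17.8° to 18.7°, slightly past the window's middle.

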